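Gauge a bushing bore with a telescoping bore gauge

TASK

Take the telescoping bore gauge from its stand and lower it gently into the slotted bushing, its two side lugs in the bushing's two slots, until its nose rests on the stop screw inside. Turn its lock knob counter-clockwise to the end so that the plungers spring out against the bore, turn the knob back to lock them at that size, then draw the gauge straight out and stand it upright on the floor of its stand again, still locked at the bore's size. Never force it, and leave the other things on the bench where they are.

Things in the scene. Friction and masses are not known exactly. Their poses are not given: they have to be found in the camera images.
- gauge: Telescoping bore gauge, upright steel tool 99 mm tall, about 0.28 kg. Origin: centre of its flat underside; z up the tool; alike after half a turn about z. From below: nose 30 mm wide, 0-24 mm high (foot bevelled to 25); guide disc 38 mm wide at 24-34 mm (lower edge bevelled to 32); cross bar 60x7 mm along x at 35-41 mm, its ends the two lugs; stem 16 mm; hub 27 mm at 70-74 mm; black lock knob.
- gauge_grip (a point): Point on the gauge's axis 86 mm above its underside, mid-height of the black lock knob: a bar 34 mm long, 14 mm thick, 26 mm tall (73-99 mm). At knob 0 the bar lies along the gauge's x, in line with the lugs, its flat faces towards +y and -y; gripped across them the gauge can be carried and the knob turned. Axes as the gauge's; they do not turn with the knob.
- gauge_nose (a point): Centre of the underside of the gauge's nose (same point and axes as the gauge's origin). Two brass plunger tips come out of the nose along its +y and -y, 10 mm above this point.
- lock (a joint): Lock knob, rad: 0 = locked, at its end stop (the start); 1.1 = free, at the other end stop; grows counter-clockwise seen from above. Stays where left. Turning takes about 0.08 N m, up to 0.15 near 0, where the brake bites (from about 0.4 down; it holds below 0.2). The gauge's body turns along unless its lugs are kept in the slots.
- plunger (a joint): How far each plunger stands out, m: 0 = in (the start), tip 15.5 mm from the axis; 0.009 = full stroke, 24.5 mm. Both move equally, by springs of about 1 N each, when the knob is not locked. Against the wall of the 40 mm bore it reads about 0.0047. Sprung out fully in the open, they no longer enter the bore.
- sleeve: Bushing fixed on the bench: aluminium tube, outer diameter 66 mm, plain bore 40 mm, rim 80 mm above the bench, on a square steel plate 106x106x10 mm. Origin: on the bore's axis at bench level; z up. Two slots 10 mm wide run through the wall from the rim down to 50 mm height, at its +x and -x sides; the gauge's lugs go down into them, either way round.
- bore_mouth (a point): Centre of the bushing's upper rim, 80 mm above the bench; axes as the bushing's.
- depth_stop: Base of the stop screw in the bore; its origin is the bushing's (bench level) and says nothing of the screw's height. The brass screw head on it, 20 mm wide, was left at an unknown, unmeasured height: its flat top is 20 to 36 mm above the bench (44 to 60 mm below the rim). It does not yield and is delicate: find it by touch, well under 25 N.
- gauge_stand: Grey plastic stand fixed on the bench, a round cup 80 mm wide at the foot, 72 mm at the rim, rim 26 mm high, hole 50 mm wide with a flat floor 8 mm above the bench. Origin: centre of its underside. The gauge stands in it on its nose; nose and plungers go into the hole, disc and lugs stay above.
- milled_part: Bystander: small milled aluminium part, 34 x 52 x 22 mm, origin under its centre.
- beaker: Bystander: small clear beaker, 42 mm wide, 46 mm tall, origin under its centre.
- petri_dish: Bystander: covered clear dish, 90 mm wide, 15 mm tall, origin under its centre.
Things that resemble listed ones, but are neither listed nor needed, are in the scene too. Leave any purple look-alike of the gauge alone.

How it is judged:
On the way, in this order (a step that is already met when the one before it is completed fails the run):
1. the gauge rests on the stop screw inside the bushing, upright, lugs in the slots, plungers still in (horizontal distance between gauge_nose and sleeve below 0.004 m and z of gauge_nose in the frame of sleeve below 0.04 m and angle between gauge's own z axis and vertical below 0.1 rad and contact force between gauge and depth_stop above 1 N and value of joint plunger below 0.001 m), for 0.2 s.
2. in the bushing, the knob is turned free and the plungers have sprung out to the bore wall (horizontal distance between gauge_nose and sleeve below 0.004 m and z of gauge_nose in the frame of sleeve below 0.04 m and angle between gauge's own z axis and vertical below 0.1 rad and value of joint lock above 0.7 rad and value of joint plunger between 0.0032 and 0.0058 m), for 0.2 s.
3. still in the bushing, the knob is turned back to locked with the plungers at the bore's size (horizontal distance between gauge_nose and sleeve below 0.004 m and z of gauge_nose in the frame of sleeve below 0.04 m and angle between gauge's own z axis and vertical below 0.1 rad and value of joint lock below 0.2 rad and value of joint plunger between 0.0032 and 0.0058 m), for 0.2 s.
At the end, for the whole second after the job is handed in: the gauge stands upright (within 0.12 rad) and at rest in its stand, its nose on the stand's floor (underside at most 11 mm above the stand's underside, axis within 14 mm of the stand's), its knob locked (below 0.2 rad) and its plungers still at the bore's size (3.2 to 5.8 mm out) (horizontal distance between gauge_nose and gauge_stand below 0.014 m and z of gauge_nose in the frame of gauge_stand below 0.011 m and angle between gauge's own z axis and vertical below 0.12 rad and linear speed of gauge below 0.02 m/s and value of joint lock below 0.2 rad and value of joint plunger between 0.0032 and 0.0058 m); the robot touches nothing.
It fails at once if the gauge is pressed onto the stop screw with more than 25 N (contact force between gauge and depth_stop above 25 N).
It fails at once if the gauge is wrenched or jammed in the bushing: contact forces of more than 60 N in all (contact force between gauge and sleeve above 60 N).
It fails at once if the gauge is banged or pressed into its stand with more than 30 N (contact force between gauge and gauge_stand above 30 N).
It fails at once if a bystander is moved by more than 20 mm (distance of any of milled_part, beaker, petri_dish from where it was at the start of the episode above 0.02 m).
It also fails if it takes over 72 s, if anything falls off the work surface, if the arm or the gripper's body presses on something with over 40 N, if the wrist force passes 120 N, or if a joint passes its speed limit or range.

ROBOT

A 7-joint arm with a two-finger parallel gripper is mounted at the origin on a cart in front of the work surface, level with it; the furniture and walls round the work are solid. World frame = base frame: x ahead of the robot, y to its left, z up, the work surface at z = 0. Lengths are in m, angles in rad, forces in N, time in s.
With the tool pointing down it reaches from about 0.425 to 0.925 m from the base axis. Payload 6.8 kg.
Tool frame: the origin (TCP) lies at the very end of the fingers, on their centre line; the grasp point (between the pads) lies r.grip_depth behind it (r.grip_depth is the distance from the TCP to the grasp point, in m); x points along the fingers, y is the direction in which the jaws open and shut, and the axes are right-handed (so a half turn about x gives the same grasp; the last joint's range is limited). The gripper opens to 88 mm and grips with 3 to 60 N. Pads are 20 mm wide; open, the fingers measure 115 mm over their backs; the gripper's body (75 mm by 178 mm) begins 61 mm behind the grasp point.
Start: joints at [-1.305, 0.477, 0.022, 1.555, -0.011, 1.109, -0.083], TCP at [0.246, 0.628, 0.223] pointing down, gripper open.
Joint ranges: [-2.96, 2.96], [-0.34, 2.1], [-1.41, 1.46], [0.24, 2.44], [-1.37, 4.51], [0.17, 1.92], [-2.96, 2.96]. Speed limits (rad/s): [2.39, 2.39, 3.14, 3.14, 3.14, 3.14, 3.14].

INTERFACE

Orientations are given as a unit quaternion [x, y, z, w].
In Python, from bench import r gives the robot as it stands. The module is installed in compiled form; this text tells all that it offers.
- The arm moves only by the tool servo_tool, never from a script. Its argument "rows" is a list of rows, each an object with "offset": the shift along the world's x, y, z each as a share of 0.5 m, from -1 to 1, a list of three; "rotation": the turn, a rotation vector about the world's x, y, z each as a share of 30 degrees, from -1 to 1, a list of three; "jaw": the opening, from 0 (shut) to 1 (fully open). In form: [{"offset": [tx, ty, tz], "rotation": [wx, wy, wz], "jaw": jaw}, ...]. A call has 1 to 20 rows; each row is the pose to reach, as a shift and turn from the pose commanded when the call began; what a row does not reach only later rows make up. A row lasts 1/10 s, in which the tool goes at most 50 mm and 8.59 degrees, less where a joint would pass 70% of its speed; a pose out of reach is approached as far as the arm can. A call with a number of a shift or a turn outside -1 to 1 is refused whole. A call with a gripper value outside its range is refused whole. The fingers move at their own pace and stop on an object; "squeeze" is the grip in N (left out, the last holds). Time passes only in rows, so rows that repeat a pose let the fingers close. It gives the time, the measured TCP pose, the force and the opening at its end, in the units of the state.
- r.sense(): the state, without advancing time (a new reading comes with each control period).
- r.snapshot(name): name is "side" or "top"; returns (picture, depth): 480x640x3 uint8, red, green, blue; 480x640 float32, m along the optical axis (not along the pixel's ray), 0 where there is no reading.
- r.camera_params(name): a dict with "mtx" (3x3 intrinsics, pixels), "dist" ([k1, k2, p1, p2, k3] as OpenCV has them; the pictures are not rectified), "origin" and "rotation" of the camera in the world. Camera axes: x right, y up, looking along -z (the intrinsics and any distortion apply to the point x, -y, -z); pixel columns grow to the right and rows downward; lengths in m; the calibration is good to about 2 mm. A picture is of the moment at which its call begins. camera_params takes no time and is no camera call.
- r.close_job(): hands the job in, once; it reports no verdict.
The state is a dict: "time_s": time; "joint_positions": joint angles; "dq": joint speeds; "effort": joint torques, N m; "ee_pos": TCP position; "ee_rot": TCP orientation; "force": force on the tool from outside, world axes, zero at the start; "torque": the same for the moment, N m; "opening": finger opening in m.
Only numpy, scipy, OpenCV 4.12 (cv2) and the standard library are available. Lean on these libraries where they do the work, as an engineer would, in place of code of your own. Each camera call takes 0.05 s, during which the arm holds its last target.

## Working session

There is one attempt and no reset: what is moved stays moved. The work goes in short steps, Python scripts to look and compute and a tool call to move; the robot and the scene stay as the last step left them, time stands still between calls to the robot, and variables do not carry over. Pictures are saved under pics/ and viewed, and the job is handed in when it is done.

Besides the shell and the picture viewer there is one more tool, called after "Call:" as name(argument=value, ...) on one line, values as JSON. servo_tool: Moves the arm, as the interface text tells. Shift numbers are shares of 0.5 m and turn numbers shares of 30 degrees, none past 1 either way. Its arguments: {"type":"object","properties":{"rows":{"type":"array"},"squeeze":{"type":"number"}},"required":["rows"]}

```bash
mkdir -p pics
python3 - <<'E'
from bench import r
import cv2,numpy as np
print(r.sense()); print(r.grip_depth)
for n in("top","side"):
    p,d=r.snapshot(n); cv2.imwrite(f"pics/{n}0.png",p[:,:,::-1]); np.save(f"{n}0.npy",d)
    c=r.camera_params(n); print(c)
E
```

```text
{'time_s': 0.0, 'joint_positions': array([-1.3051034 ,  0.4778112 ,  0.02233999,  1.55643301, -0.01148566,
        1.10931832, -0.08311868]), 'dq': array([ 2.20715935e-04, -6.68204915e-06,  1.21446437e-03, -3.31143291e-04,
        1.48849111e-03, -8.67339383e-04,  1.31420113e-05]), 'effort': array([ 1.63564314e-04, -5.82842553e+01,  1.53457057e+00, -2.72608244e+01,
       -5.43309550e-02,  1.67792622e-02,  1.76352214e-04]), 'ee_pos': array([0.24627352, 0.62781983, 0.2216821 ]), 'ee_rot': array([ 0.13073694,  0.69486166, -0.13203196,  0.6947249 ]), 'force': array([-0.0355332 ,  0.28418362,  0.12280688]), 'torque': array([ 0.00168647, -0.00340314, -0.00859405]), 'opening': 0.0877205070527595}
0.0187
{'mtx': array([[524.17272275,   0.        , 311.69064918],
       [  0.        , 524.17272275, 239.64110403],
       [  0.        ,   0.        ,   1.        ]]), 'dist': array([0.01287892, 0.        , 0.        , 0.        , 0.        ]), 'origin': array([0.39112407, 0.04543521, 1.02689908]), 'rotation': array([ 0.05978423, -0.05627822, -0.70273173,  0.7067013 ])}
{'mtx': array([[477.47510606,   0.        , 317.28821554],
       [  0.        , 477.47510606, 235.38394731],
       [  0.        ,   0.        ,   1.        ]]), 'dist': array([-0.00908544,  0.        ,  0.        ,  0.        ,  0.        ]), 'origin': array([ 0.1803749 , -0.53964363,  0.54523712]), 'rotation': array([ 0.45483349, -0.12276882, -0.25093251,  0.84562828])}
```

View pics/top0.png

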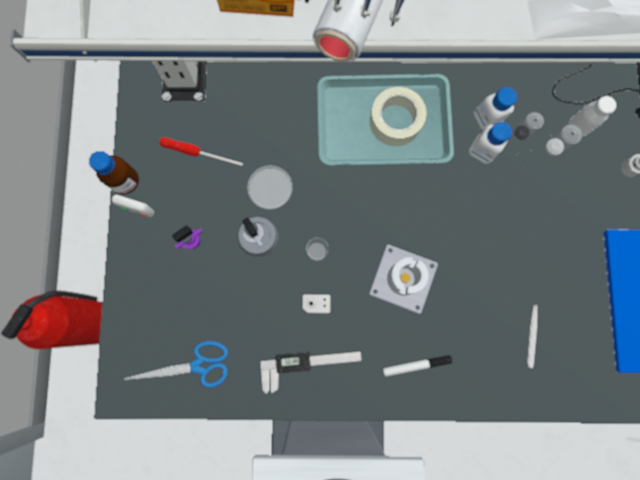

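View pics/side0.png

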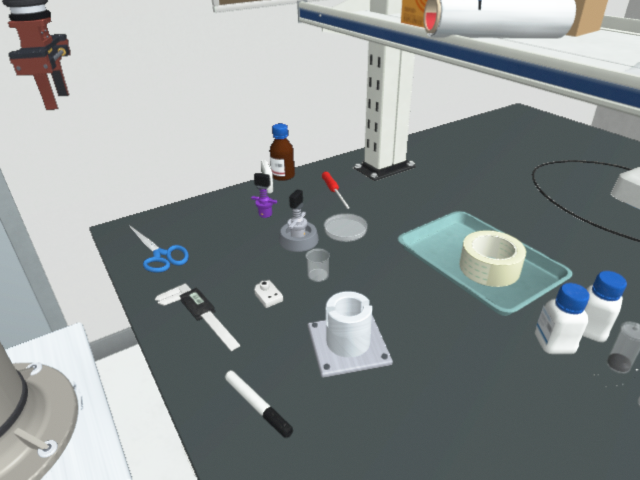

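```bash
cat > h.py <<'E'
import cv2,numpy as np
from scipy.spatial.transform import Rotation as R
from bench import r
def cam(n):
    c=r.camera_params(n); return c["mtx"],c["dist"],c["origin"],R.from_quat(c["rotation"]).as_matrix()
def at_z(n,u,v,z):
    K,D,o,M=cam(n); p=cv2.undistortPoints(np.array([[[u,v]]],float),K,D)[0,0]
    d=M@np.array([p[0],-p[1],-1]); return o+d*(z-o[2])/d[2]
def unproj(n,u,v,dep):
    K,D,o,M=cam(n); p=cv2.undistortPoints(np.array([[[u,v]]],float),K,D)[0,0]
    return o+M@np.array([p[0],-p[1],-1])*dep
def cloud(n,d,u0,u1,v0,v1):
    K,D,o,M=cam(n); vv,uu=np.mgrid[v0:v1,u0:u1]; z=d[v0:v1,u0:u1].ravel()
    p=cv2.undistortPoints(np.stack([uu.ravel(),vv.ravel()],1).astype(float)[:,None],K,D)[:,0]
    q=np.stack([p[:,0],-p[:,1],-np.ones(len(p))],1)*z[:,None]
    return o+q@M.T, z>0
def proj(n,P):
    K,D,o,M=cam(n); q=(np.atleast_2d(P)-o)@M
    q=q*[1,-1,-1]; return cv2.projectPoints(q,np.zeros(3),np.zeros(3),K,D)[0][:,0]
def crop(src,u0,u1,v0,v1,k,out):
    im=cv2.imread(src)[v0:v1,u0:u1]; cv2.imwrite(out,cv2.resize(im,None,fx=k,fy=k,interpolation=cv2.INTER_CUBIC))
E
python3 - <<'E'
from h import *
crop("pics/top0.png",220,300,200,270,8,"pics/g1.png")
crop("pics/top0.png",360,450,235,320,7,"pics/s1.png")
d=np.load("top0.npy")
for nm,(a,b,c,e) in dict(gauge=(235,282,212,260),sleeve=(365,442,240,318)).items():
    P,ok=cloud("top",d,a,b,c,e); P=P[ok]
    print(nm,np.histogram(P[:,2],bins=np.arange(-0.01,0.13,0.005)))
E
```

```text
gauge (array([  4, 488, 496, 200,  87,  53, 193, 328,   7,  22,  97,  34,  22,
         0,   0,   0,   0,   3,  44,   7,   5,  12,  31, 110,   4,   0,
         0,   0]), array([-0.01 , -0.005,  0.   ,  0.005,  0.01 ,  0.015,  0.02 ,  0.025,
        0.03 ,  0.035,  0.04 ,  0.045,  0.05 ,  0.055,  0.06 ,  0.065,
        0.07 ,  0.075,  0.08 ,  0.085,  0.09 ,  0.095,  0.1  ,  0.105,
        0.11 ,  0.115,  0.12 ,  0.125,  0.13 ]))
sleeve (array([  19, 1565, 1460,  986,  876,   51,   21,   67,   66,   26,   26,
         60,   47,   32,   31,   28,   35,  334,  262,    0,    0,    0,
          0,    0,    0,    0,    0,    0]), array([-0.01 , -0.005,  0.   ,  0.005,  0.01 ,  0.015,  0.02 ,  0.025,
        0.03 ,  0.035,  0.04 ,  0.045,  0.05 ,  0.055,  0.06 ,  0.065,
        0.07 ,  0.075,  0.08 ,  0.085,  0.09 ,  0.095,  0.1  ,  0.105,
        0.11 ,  0.115,  0.12 ,  0.125,  0.13 ]))
```

View pics/g1.png

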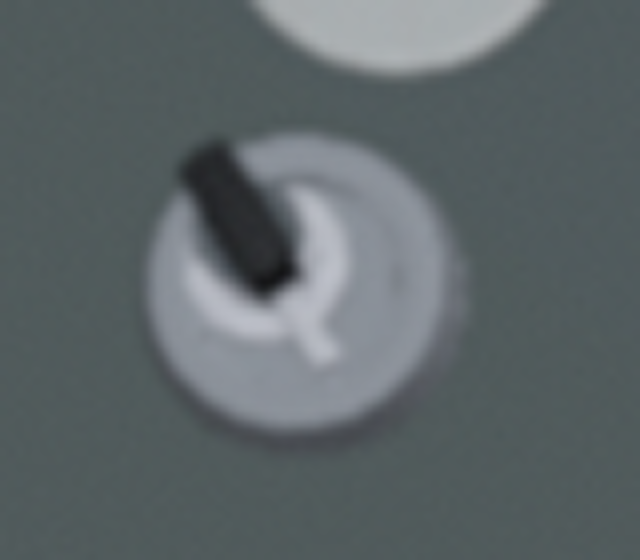

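View pics/s1.png

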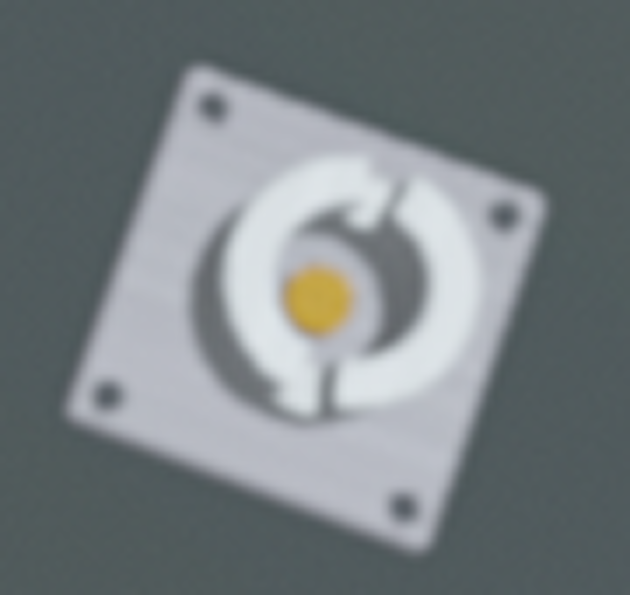

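Run:
```python
from h import *
f=lambda q,k,u0,v0:((q[0]+.5)/k-.5+u0,(q[1]+.5)/k-.5+v0)
C=np.array([at_z("top",*f(q,7,360,235),0.01)[:2] for q in [(193,64),(549,193),(431,553),(66,412)]])
print("plate",C.round(4),C.mean(0), [np.linalg.norm(C[i]-C[i-1]).round(4) for i in range(4)], [np.degrees(np.arctan2(*(C[i]-C[i-1])[::-1])).round(1) for i in range(4)])
im=cv2.imread("pics/top0.png").astype(int)
reg=im[235:320,360:450]; m=(reg.min(2)>205).astype(np.uint8)
d=np.load("top0.npy")
n,l,s,c=cv2.connectedComponentsWithStats(m); print(s[1:])
m=(np.isin(l,[i for i in range(1,n) if s[i,4]>60])).astype(np.uint8)
cs,_=cv2.findContours(m,cv2.RETR_EXTERNAL,cv2.CHAIN_APPROX_NONE)
pts=np.concatenate(cs)[:,0]
W=np.array([at_z("top",u+360,v+235,0.08)[:2] for u,v in pts])
hull=cv2.convexHull(W.astype(np.float32))[:,0]
print("hull circle",cv2.minEnclosingCircle(hull))
from scipy.optimize import least_squares
s=least_squares(lambda p:np.hypot(*(hull-p[:2]).T)-p[2],[*hull.mean(0),.033],loss="soft_l1",f_scale=.001); print(s.x)
# slots: edges
for nm,q in dict(top1=(385,205),bot=(327,385),s2=(370,200),s3=(400,190),b2=(318,400),b3=(335,395)).items(): print(nm,at_z("top",*f(q,7,360,235),0.08)[:2])
# gauge stand
for nm,q,z in [("knobA",(208,158),.107),("knobB",(272,282),.107),("lugend",(325,352),.049)]: print(nm,at_z("top",*f(q,8,220,200),z)[:2])
print("stand c",at_z("top",*f((297,282),8,220,200),.026))
cv2.imwrite("pics/m.png",m*255)
# side views
crop("pics/side0.png",270,330,180,260,8,"pics/g2.png")
crop("pics/side0.png",300,400,285,375,7,"pics/s2.png")
```

```text
plate [[ 0.5524 -0.0971]
 [ 0.5166 -0.1954]
 [ 0.4171 -0.1598]
 [ 0.455  -0.0604]] [ 0.48525734 -0.12817755] [np.float64(0.1041), np.float64(0.1047), np.float64(0.1057), np.float64(0.1064)] [np.float64(-20.7), np.float64(-110.0), np.float64(160.3), np.float64(69.1)]
[[ 33  23  22  35 251]
 [ 49  26  19  32 225]]
hull circle ((0.4830821752548218, -0.12717583775520325), 0.033159300684928894)
[ 0.48442599 -0.12750105  0.03131387]
top1 [ 0.50456159 -0.13634226]
bot [ 0.45790487 -0.12022292]
s2 [ 0.50584386 -0.13249415]
s3 [ 0.50849843 -0.1403289 ]
b2 [ 0.45404393 -0.11782151]
b3 [ 0.45535246 -0.12221466]
knobA [0.57993081 0.16913471]
knobB [0.55182533 0.15412498]
lugend [0.54524177 0.14805306]
stand c [0.56600735 0.15763432 0.026     ]
```

View pics/g2.png

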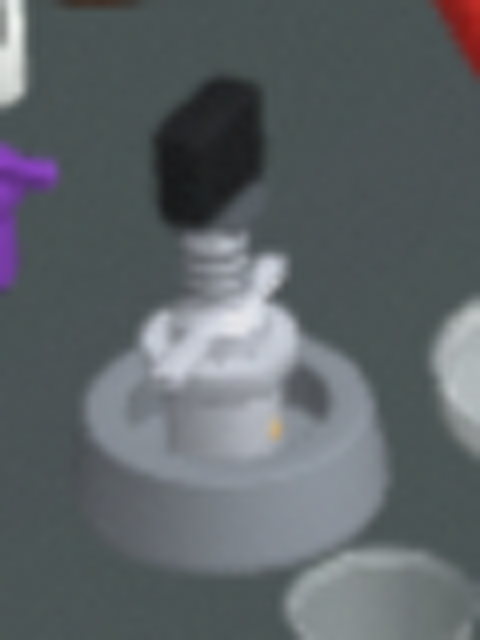

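View pics/s2.png

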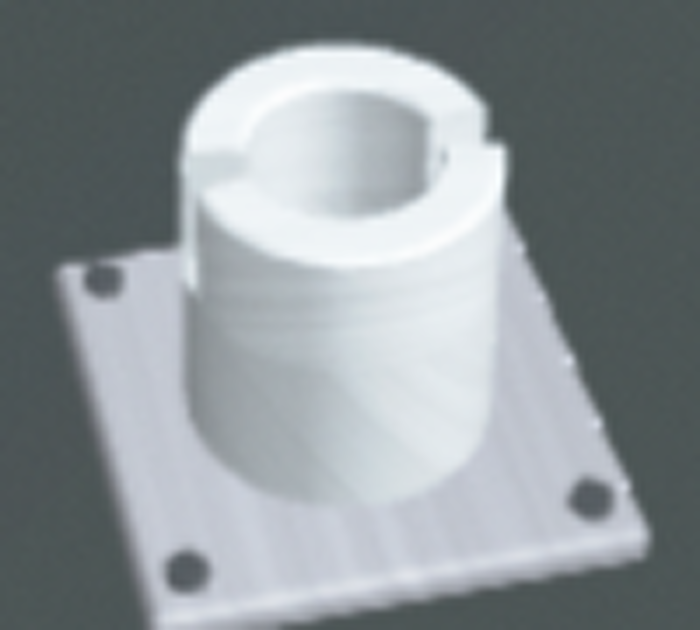

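```bash
cat > ov.py <<'E'
from h import *
def box(c,yaw,lx,ly,z0,z1):
    a=np.radians(yaw);Rz=np.array([[np.cos(a),-np.sin(a)],[np.sin(a),np.cos(a)]])
    q=np.array([[1,1],[-1,1],[-1,-1],[1,-1]])*[lx/2,ly/2]@Rz.T+c
    return [np.c_[np.vstack([q,q[:1]]),np.full(5,z)] for z in(z0,z1)]
def circ(c,rad,z):
    t=np.linspace(0,2*np.pi,73); return np.c_[c[0]+rad*np.cos(t),c[1]+rad*np.sin(t),np.full(73,z)]
def overlay(cn,src,u0,u1,v0,v1,k,curves,out):
    im=cv2.resize(cv2.imread(src)[v0:v1,u0:u1],None,fx=k,fy=k,interpolation=cv2.INTER_CUBIC)
    for P,col in curves:
        q=((proj(cn,P)-[u0,v0]+.5)*k-.5).round().astype(np.int32); cv2.polylines(im,[q[:,None]],False,col,1)
    cv2.imwrite(out,im)
G=(0,255,0);B=(255,80,0);RD=(0,0,255)
def sleeve(c,yaw):
    return [(circ(c,.033,.08),G),(circ(c,.02,.08),G)]+[(p,RD) for p in box(c,yaw,.066,.01,.08,.08)]+[(p,B) for p in box(c,yaw,.106,.106,0,.01)]
def gauge(c,yaw,z0,st=None,kn=0):
    L=[(p,G) for p in box(c,yaw+kn,.034,.014,z0+.073,z0+.099)]+[(p,RD) for p in box(c,yaw,.06,.007,z0+.035,z0+.041)]+[(circ(c,.019,z0+.034),RD)]
    if st is not None: L+=[(circ(st,.036,.026),B),(circ(st,.04,0),B),(circ(st,.025,.026),B)]
    return L
E
python3 - <<'E'
from ov import *
overlay("top","pics/top0.png",360,450,235,320,7,sleeve((.4845,-.1278),-20.2),"pics/o1.png")
overlay("side","pics/side0.png",300,400,285,375,7,sleeve((.4845,-.1278),-20.2),"pics/o2.png")
g=gauge((.566,.1612),28.5,.008,(.566,.1578))
overlay("top","pics/top0.png",220,300,200,270,8,g,"pics/o3.png")
overlay("side","pics/side0.png",270,330,180,260,8,g,"pics/o4.png")
a=[cv2.imread(f"pics/o{i}.png") for i in(1,2,3,4)]
for i,j in((0,1),(2,3)):
    h=max(a[i].shape[0],a[j].shape[0]); z=[cv2.copyMakeBorder(x,0,h-x.shape[0],0,0,cv2.BORDER_CONSTANT) for x in(a[i],a[j])]
    im=np.hstack(z); s=800/im.shape[1] 
    print(im.shape)
E
```

```text
(630, 1330, 3)
(640, 1120, 3)
```

View pics/o1.png

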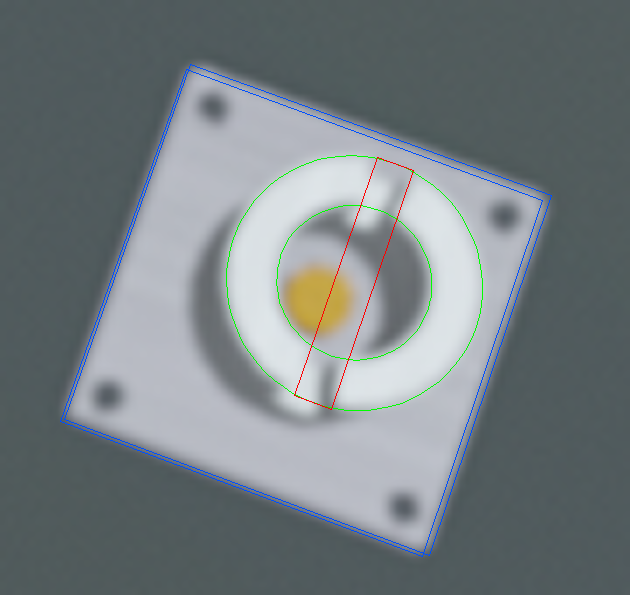

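View pics/o2.png

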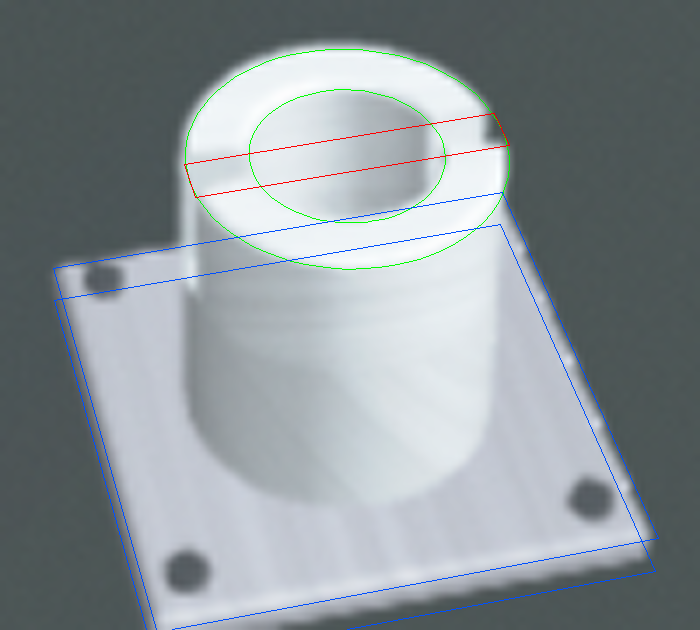

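View pics/o3.png

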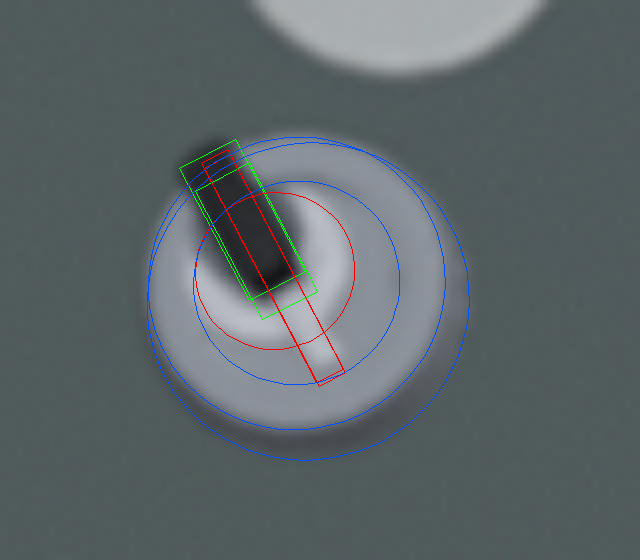

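View pics/o4.png

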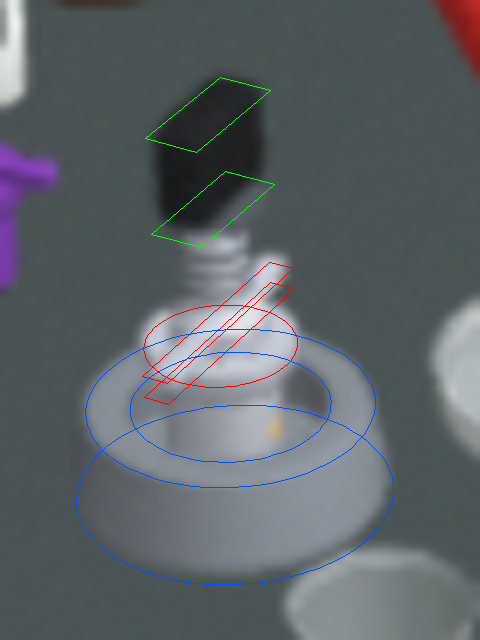

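```bash
cat > fit.py <<'E'
from ov import *
from scipy.optimize import minimize
def silh(cn,P,roi,k=8):
    u0,u1,v0,v1=roi; q=((proj(cn,P)-[u0,v0]+.5)*k-.5)
    h=cv2.convexHull(q.astype(np.float32)); m=np.zeros(((v1-v0)*k,(u1-u0)*k),np.float32)
    cv2.fillConvexPoly(m,(h*16).round().astype(np.int32),1.,shift=4); return m
def fitknob(files,rois,x0,z0,thr=75,free_z=False):
    T={}
    for cn,f in files.items():
        u0,u1,v0,v1=rois[cn]
        g=cv2.resize(cv2.imread(f)[v0:v1,u0:u1].max(2),None,fx=8,fy=8,interpolation=cv2.INTER_CUBIC)
        T[cn]=np.clip((thr+8-g.astype(np.float32))/16,0,1)
    def cost(p):
        zz=z0+(p[3]/1000 if free_z else 0)
        c=0
        for cn in T:
            B3=np.vstack(box((p[0]/1000,p[1]/1000),p[2],.034,.014,zz+.073,zz+.099))
            c+=np.abs(silh(cn,B3,rois[cn])-T[cn]).mean()/T[cn].mean()
        return c
    x=np.array([x0[0]*1e3,x0[1]*1e3,x0[2]]+([0] if free_z else []))
    best=None
    s=minimize(cost,x,method="Nelder-Mead",options=dict(initial_simplex=np.vstack([x]+[x+np.eye(len(x))[i]*3 for i in range(len(x))]),xatol=.02,fatol=1e-4))
    return s.x,s.fun
E
python3 - <<'E'
from fit import *
im=cv2.imread("pics/top0.png").max(2); print(im[215:240,240:262:2])
F=dict(top="pics/top0.png",side="pics/side0.png");Rr=dict(top=(238,262,212,240),side=(286,308,185,212))
print(fitknob(F,Rr,(.566,.1612,28.5),.008,thr=85)); print(fitknob(F,Rr,(.566,.1612,28.5),.008,thr=85,free_z=True))
for c in F: print(c,fitknob({c:F[c]},Rr,(.566,.1612,28.5),.008,thr=85))
E
```

```text
[[ 93  91  91  92  91  91  90  91  92  91  91]
 [ 91  92  93  88  90  92  93 105 110 110 104]
 [ 92  92  89  76  80 103 114 133 140 140 129]
 [ 92  91  74  57  70 123 141 149 153 152 149]
 [ 92  86  57  46  61 130 153 154 154 154 153]
 [ 91  74  45  43  49 114 152 154 154 153 153]
 [ 91  67  42  44  46  87 142 149 144 143 147]
 [ 92  71  41  46  44  63 119 128 134 131 135]
 [ 91  89  48  42  46  49  87 114 149 153 139]
 [ 92 114  66  41  46  45  66 105 153 178 156]
 [ 98 133  84  41  44  48  55  96 138 187 175]
 [110 145 102  41  46  48  49  84 122 186 187]
 [124 149 110  44  45  48  49  72 110 179 193]
 [134 150 116  57  42  48  48  58  98 169 194]
 [140 152 124  73  41  48  50  51  90 166 193]
 [145 155 130  85  44  45  52  49  82 168 193]
 [149 159 140  97  54  45  50  48  75 171 190]
 [150 160 159 112  67  43  48  44  70 168 189]
 [151 161 180 134  83  44  45  35  52 160 193]
 [151 161 190 160 104  55  33  25  62 156 197]
 [151 160 190 182 135  78  30  41 112 166 197]
 [151 156 185 192 166 113  56  94 158 182 195]
 [152 154 177 193 184 149 105 137 183 189 192]
 [151 155 166 190 193 179 155 161 189 194 185]
 [148 154 160 183 195 195 188 182 186 194 174]]
(array([569.13787813, 164.14797611,  29.77890459]), np.float64(0.6874027252197266))
(array([568.07220968, 163.3550957 ,  31.35217089,   3.19739196]), np.float64(0.6500934362411499))
top (array([569.33503402, 164.17517795,  32.49612527]), np.float64(0.20646634697914124))
side (array([568.47612388, 167.07319676,  23.12433447]), np.float64(0.4077938199043274))
```

Run:
```python
from fit import *
im=cv2.imread("pics/side0.png").max(2); print(im[186:214:2,286:308:2])
F=dict(top="pics/top0.png",side="pics/side0.png");Rr=dict(top=(238,262,212,240),side=(286,308,185,212))
for c,t in (("top",68),("top",75),("side",50),("side",56)): print(c,fitknob({c:F[c]},Rr,(.567,.1618,29),.008,thr=t))
for t in (56,62): print(fitknob(F,Rr,(.567,.162,29),.008,thr=t),fitknob(F,Rr,(.567,.162,29),.008,thr=t,free_z=True))
```

```text
[[ 84  84  83  83  84  84  84  83  84  84  83]
 [ 84  83  83  84  83  81  81  83  84  83  84]
 [ 83  84  83  84  76  44  41  50  73  83  84]
 [ 84  83  84  74  43  39  40  44  55  83  83]
 [ 83  84  72  41  39  40  42  33  54  83  85]
 [ 83  78  43  40  40  44  36  32  51  84  83]
 [ 82  76  32  29  40  34  32  34  46  82  84]
 [ 84  77  32  28  32  34  32  34  50  83  84]
 [ 83  79  32  27  30  33  34  39  70  85  84]
 [ 84  79  33  27  33  35  40  86  98  84  86]
 [ 84  82  39  28  32  42  84 100  95  85  85]
 [ 83  84  77  57  61  89  99 102  85  84  84]
 [ 84  84  84  95 142 160 194 147  87  87  86]
 [ 83  84  85  91 107 125 137 163 164 180  94]]
top (array([568.24477518, 163.46118811,  31.98695567]), np.float64(0.2683819532394409))
top (array([568.47363031, 163.4643255 ,  31.93518918]), np.float64(0.1949472874403))
side (array([567.79727767, 165.08314436,  41.49670762]), np.float64(0.2339002788066864))
side (array([568.44430002, 166.34161112,  39.61456977]), np.float64(0.18376006186008453))
(array([567.63290032, 163.92384429,  36.28580013]), np.float64(0.7310147285461426)) (array([566.8743775 , 162.89551695,  37.56385465,   2.09336662]), np.float64(0.7375411987304688))
(array([566.89444184, 163.19043643,  35.5861564 ]), np.float64(0.5393144488334656)) (array([566.6772086 , 163.0209888 ,  35.85712872,   0.84285085]), np.float64(0.5359029173851013))
```

Run:
```python
from ov import *
g=gauge((.5675,.1630),32,.008,(.5665,.1578))
overlay("top","pics/top0.png",220,300,200,270,8,g,"pics/o3b.png")
overlay("side","pics/side0.png",270,330,180,260,8,g,"pics/o4b.png")
```

```text
(no output)
```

View pics/o3b.png

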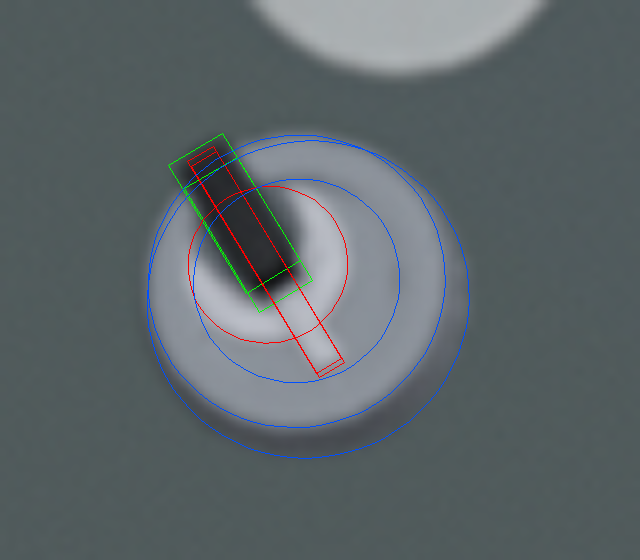

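View pics/o4b.png

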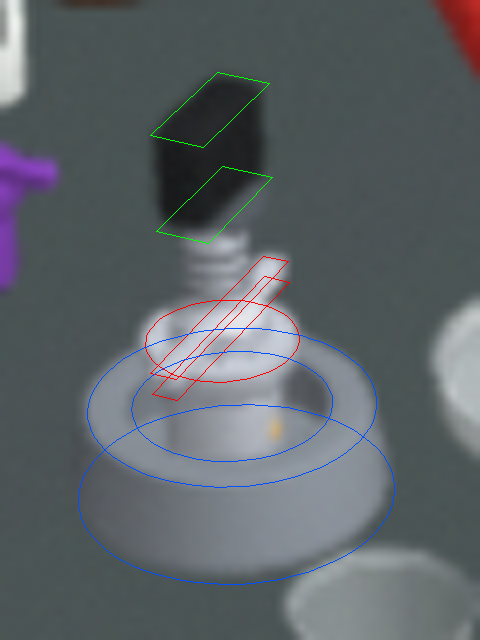

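Run:
```python
from h import *
s=r.sense(); M=R.from_quat(s["ee_rot"]).as_matrix(); print(M.round(4)); y=M[:,1]; print(np.degrees(np.arctan2(y[1],y[0])))
print((np.array([.5675,.1630,.2217])-s["ee_pos"])/.5)
```

```text
[[-5.000e-04  3.651e-01  9.310e-01]
 [-1.600e-03  9.310e-01 -3.651e-01]
 [-1.000e+00 -1.600e-03  1.000e-04]]
68.58579332477595
[ 6.42477349e-01 -9.29778091e-01 -1.49457239e-04]
```

Call:
servo_tool(rows=[{"offset": [0.0535, -0.0775, 0], "rotation": [0, 0, -0.1], "jaw": 0.5}, {"offset": [0.107, -0.155, 0], "rotation": [0, 0, -0.2], "jaw": 0.5}, {"offset": [0.1605, -0.2325, 0], "rotation": [0, 0, -0.3], "jaw": 0.5}, {"offset": [0.214, -0.31, 0], "rotation": [0, 0, -0.4], "jaw": 0.5}, {"offset": [0.2675, -0.3875, 0], "rotation": [0, 0, -0.5], "jaw": 0.5}, {"offset": [0.321, -0.465, 0], "rotation": [0, 0, -0.6], "jaw": 0.5}, {"offset": [0.3745, -0.5425, 0], "rotation": [0, 0, -0.7], "jaw": 0.5}, {"offset": [0.428, -0.62, 0], "rotation": [0, 0, -0.8], "jaw": 0.5}, {"offset": [0.4815, -0.6975, 0], "rotation": [0, 0, -0.9], "jaw": 0.5}, {"offset": [0.535, -0.775, 0], "rotation": [0, 0, -1], "jaw": 0.5}, {"offset": [0.5885, -0.8525, 0], "rotation": [0, 0, -1], "jaw": 0.5}, {"offset": [0.6425, -0.93, 0], "rotation": [0, 0, -1], "jaw": 0.5}, {"offset": [0.6425, -0.93, 0], "rotation": [0, 0, -1], "jaw": 0.5}])

```text
time_s: 1.4
ee_pos: [0.5709, 0.1553, 0.2227]
ee_rot: [0.309, 0.634, -0.311, 0.637]
force: [-0.7, 0.1, -0.1]
opening: 0.044
```

Call:
servo_tool(rows=[{"offset": [0, 0, 0], "rotation": [0, 0, -1], "jaw": 0.5}, {"offset": [0, 0, 0], "rotation": [0, 0, -1], "jaw": 0.5}, {"offset": [0, 0, 0], "rotation": [0, 0, -1], "jaw": 0.5}, {"offset": [0, 0, 0], "rotation": [0, 0, -1], "jaw": 0.5}])

```text
time_s: 1.8
ee_pos: [0.5672, 0.1638, 0.2222]
ee_rot: [0.462, 0.535, -0.463, 0.535]
force: [-0.2, -0.2, -1.2]
opening: 0.044
```

Call:
servo_tool(rows=[{"offset": [0, 0, 0], "rotation": [0, 0, -1], "jaw": 0.5}, {"offset": [0, 0, 0], "rotation": [0, 0, -1], "jaw": 0.5}, {"offset": [0, 0, 0], "rotation": [0, 0, -1], "jaw": 0.5}, {"offset": [0, 0, 0], "rotation": [0, 0, -1], "jaw": 0.5}])

```text
time_s: 2.2
ee_pos: [0.5672, 0.1639, 0.2222]
ee_rot: [-0.585, -0.397, 0.585, -0.397]
force: [0.6, -0.1, -0.6]
opening: 0.0441
```

Call:
servo_tool(rows=[{"offset": [0, 0, 0], "rotation": [0, 0, -1], "jaw": 0.5}, {"offset": [0, 0, 0], "rotation": [0, 0, -1], "jaw": 0.5}, {"offset": [0, 0, 0], "rotation": [0, 0, -1], "jaw": 0.5}, {"offset": [0, 0, 0], "rotation": [0, 0, -1], "jaw": 0.5}, {"offset": [0, 0, 0], "rotation": [0, 0, -1], "jaw": 0.5}])

```text
time_s: 2.7
ee_pos: [0.5672, 0.164, 0.2222]
ee_rot: [-0.667, -0.234, 0.668, -0.234]
force: [0.0, 0.2, -0.8]
opening: 0.0437
```

```bash
cat >> h.py <<'E'
def st():
    s=r.sense(); M=R.from_quat(s["ee_rot"]).as_matrix(); y=M[:,1]
    print("t",round(s["time_s"],2),"pos",s["ee_pos"].round(4),"yaw",np.degrees(np.arctan2(y[1],y[0])).round(2),"down",M[:,0].round(4),"F",s["force"].round(2),"T",s["torque"].round(3),"op",round(s["opening"],4),"q",s["joint_positions"].round(2)); return s
E
python3 -c "
from h import *
st()"
```

```text
t 2.7 pos [0.5672 0.164  0.2222] yaw -51.41 down [-8.e-04 -4.e-04 -1.e+00] F [ 0.01  0.21 -0.78] T [-0.102  0.057  0.054] op 0.0437 q [-0.89  0.39  0.65  1.8  -0.27  1.05 -1.03]
```

Call:
servo_tool(rows=[{"offset": [0, -0.001, -0.06], "rotation": [0, 0, -0.12], "jaw": 0.5}, {"offset": [0, -0.001, -0.12], "rotation": [0, 0, -0.237], "jaw": 0.5}, {"offset": [0, -0.001, -0.18], "rotation": [0, 0, -0.237], "jaw": 0.5}, {"offset": [0, -0.001, -0.2], "rotation": [0, 0, -0.237], "jaw": 0.5}, {"offset": [0, -0.001, -0.2], "rotation": [0, 0, -0.237], "jaw": 0.5}])

```text
time_s: 3.2
ee_pos: [0.5667, 0.1628, 0.1215]
ee_rot: [-0.679, -0.192, 0.682, -0.192]
force: [-0.4, 0.6, -0.0]
opening: 0.0439
```

```bash
python3 -c "
from h import *
s=st()
for n in ('top','side'):
    p,d=r.snapshot(n); cv2.imwrite(f'pics/{n}1.png',p[:,:,::-1])
crop('pics/top1.png',215,305,195,275,7,'pics/a1.png');crop('pics/side1.png',250,350,150,260,6,'pics/a2.png')
print(proj('side',s['ee_pos']))"
```

```text
t 3.2 pos [0.5667 0.1628 0.1215] yaw -58.44 down [-0.0028 -0.0013 -1.    ] F [-0.41  0.56 -0.04] T [-0.056  0.11   0.022] op 0.0439 q [-0.84  0.52  0.61  1.88 -0.38  0.86 -1.06]
[[295.14641635 186.62097164]]
```

View pics/a1.png

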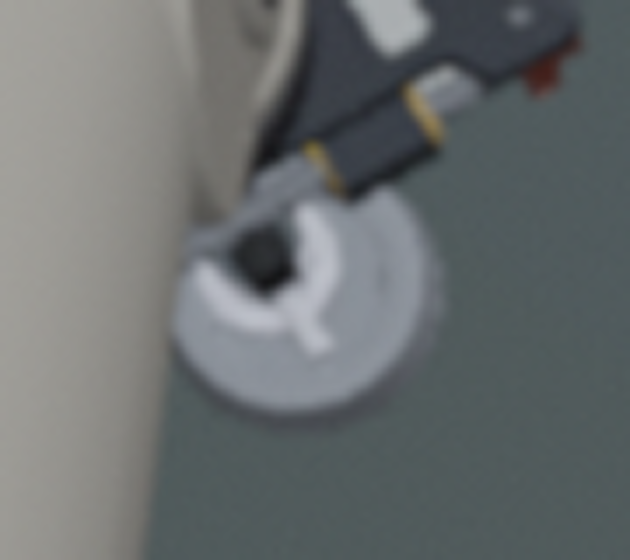

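View pics/a2.png

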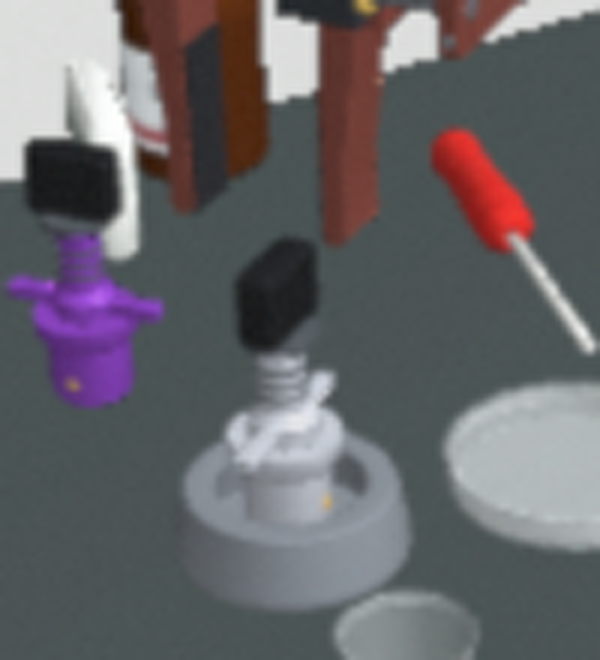

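Call:
servo_tool(rows=[{"offset": [0.0015, 0, -0.024], "rotation": [0, 0, 0], "jaw": 0.5}, {"offset": [0.0015, 0, -0.048], "rotation": [0, 0, 0], "jaw": 0.5}, {"offset": [0.0015, 0, -0.072], "rotation": [0, 0, 0], "jaw": 0.5}, {"offset": [0.0015, 0, -0.072], "rotation": [0, 0, 0], "jaw": 0.5}, {"offset": [0.0015, 0, -0.072], "rotation": [0, 0, 0], "jaw": 0.5}])

```text
time_s: 3.8
ee_pos: [0.5682, 0.1627, 0.0862]
ee_rot: [-0.68, -0.192, 0.681, -0.192]
force: [1.2, -0.2, 1.1]
opening: 0.044
```

```bash
python3 -c "
from h import *
s=st()"
```

```text
t 3.8 pos [0.5682 0.1627 0.0862] yaw -58.54 down [-8.e-04 -5.e-04 -1.e+00] F [ 1.16 -0.21  1.11] T [-0.056  0.121 -0.016] op 0.044 q [-0.81  0.57  0.58  1.9  -0.42  0.79 -1.03]
```

Call:
servo_tool(rows=[{"offset": [0, 0, 0], "rotation": [0, 0, 0], "jaw": 0.25}, {"offset": [0, 0, 0], "rotation": [0, 0, 0], "jaw": 0.2}, {"offset": [0, 0, 0], "rotation": [0, 0, 0], "jaw": 0.17}, {"offset": [0, 0, 0], "rotation": [0, 0, 0], "jaw": 0.1}, {"offset": [0, 0, 0], "rotation": [0, 0, 0], "jaw": 0}, {"offset": [0, 0, 0], "rotation": [0, 0, 0], "jaw": 0}, {"offset": [0, 0, 0], "rotation": [0, 0, 0], "jaw": 0}], squeeze=30)

```text
time_s: 4.5
ee_pos: [0.5686, 0.1631, 0.0869]
ee_rot: [0.681, 0.192, -0.68, 0.192]
force: [-0.4, -0.7, 1.9]
opening: 0.0139
```

```bash
python3 -c "
from h import *
s=st()"
```

```text
t 4.5 pos [0.5686 0.1631 0.0869] yaw -58.52 down [ 2.e-04  3.e-04 -1.e+00] F [-0.44 -0.74  1.87] T [0.16  0.278 0.005] op 0.0139 q [-0.81  0.57  0.58  1.9  -0.42  0.8  -1.03]
```

Call:
servo_tool(rows=[{"offset": [0, 0, 0.02], "rotation": [0, 0, 0], "jaw": 0}, {"offset": [0, 0, 0.05], "rotation": [0, 0, 0], "jaw": 0}, {"offset": [0, 0, 0.1], "rotation": [0, 0, 0], "jaw": 0}, {"offset": [0, 0, 0.15], "rotation": [0, 0, 0], "jaw": 0}, {"offset": [0, 0, 0.2], "rotation": [0, 0, 0], "jaw": 0}, {"offset": [0, 0, 0.25], "rotation": [0, 0, 0], "jaw": 0}, {"offset": [0, 0, 0.27], "rotation": [0, 0, 0], "jaw": 0}, {"offset": [0, 0, 0.27], "rotation": [0, 0, 0], "jaw": 0}, {"offset": [0, 0, 0.27], "rotation": [0, 0, 0], "jaw": 0}])

```text
time_s: 5.4
ee_pos: [0.5678, 0.1629, 0.221]
ee_rot: [-0.68, -0.192, 0.681, -0.192]
force: [0.0, -0.4, -3.7]
opening: 0.0133
```

```bash
python3 -c "
from h import *
s=st()
for n in ('top','side'):
    p,d=r.snapshot(n); cv2.imwrite(f'pics/{n}2.png',p[:,:,::-1])
q=proj('side',s['ee_pos'])[0].round().astype(int); print(q)
crop('pics/side2.png',q[0]-55,q[0]+55,max(q[1]-30,0),q[1]+70,6,'pics/b2.png')"
```

```text
t 5.4 pos [0.5678 0.1629 0.221 ] yaw -58.52 down [-1.e-03 -2.e-04 -1.e+00] F [ 0.04 -0.35 -3.7 ] T [-0.036  0.144 -0.061] op 0.0133 q [-0.91  0.4   0.69  1.8  -0.29  1.05 -1.13]
[293 137]
```

View pics/b2.png

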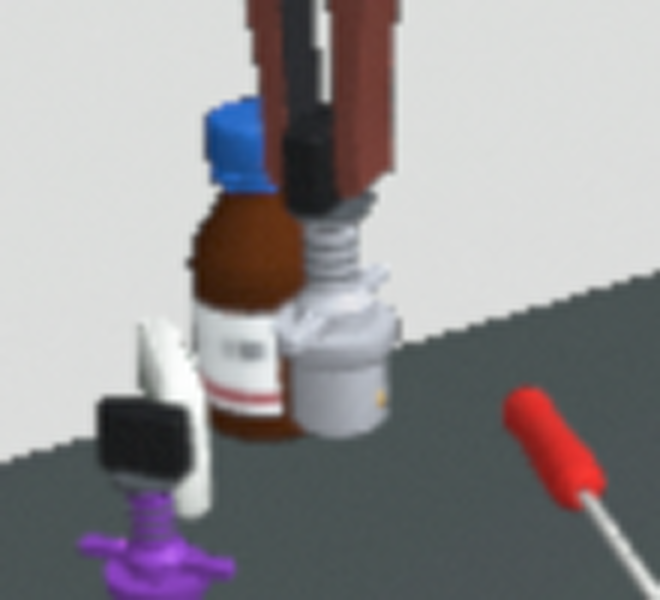

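Call:
servo_tool(rows=[{"offset": [-0.02, -0.07, 0], "rotation": [0, 0, -0.15], "jaw": 0}, {"offset": [-0.04, -0.14, 0], "rotation": [0, 0, -0.3], "jaw": 0}, {"offset": [-0.06, -0.21, 0], "rotation": [0, 0, -0.45], "jaw": 0}, {"offset": [-0.08, -0.28, 0], "rotation": [0, 0, -0.6], "jaw": 0}, {"offset": [-0.1, -0.35, 0], "rotation": [0, 0, -0.75], "jaw": 0}, {"offset": [-0.12, -0.42, 0], "rotation": [0, 0, -0.9], "jaw": 0}, {"offset": [-0.14, -0.49, 0], "rotation": [0, 0, -1], "jaw": 0}, {"offset": [-0.155, -0.54, 0], "rotation": [0, 0, -1], "jaw": 0}, {"offset": [-0.1666, -0.5814, 0], "rotation": [0, 0, -1], "jaw": 0}, {"offset": [-0.1666, -0.5814, 0], "rotation": [0, 0, -1], "jaw": 0}])

```text
time_s: 6.5
ee_pos: [0.4833, -0.1311, 0.2211]
ee_rot: [-0.707, -0.007, 0.708, -0.007]
force: [-0.2, -0.2, -3.9]
opening: 0.014
```

Call:
servo_tool(rows=[{"offset": [0, 0, 0], "rotation": [0, 0, -0.25], "jaw": 0}, {"offset": [0, 0, 0], "rotation": [0, 0, -0.5], "jaw": 0}, {"offset": [0, 0, 0], "rotation": [0, 0, -0.72], "jaw": 0}, {"offset": [0, 0, 0], "rotation": [0, 0, -0.72], "jaw": 0}, {"offset": [0, 0, 0], "rotation": [0, 0, -0.72], "jaw": 0}])

```text
time_s: 7.0
ee_pos: [0.4851, -0.1272, 0.2212]
ee_rot: [-0.696, 0.122, 0.697, 0.122]
force: [0.4, -0.4, -3.8]
opening: 0.0138
```

```bash
python3 -c "
from h import *
s=st()
for n in ('top','side'):
    p,d=r.snapshot(n); cv2.imwrite(f'pics/{n}3.png',p[:,:,::-1])
q=proj('side',s['ee_pos'])[0].round().astype(int); print(q)
crop('pics/side3.png',q[0]-60,q[0]+60,max(q[1]-20,0),q[1]+80,6,'pics/c2.png')"
```

```text
t 7.0 pos [ 0.4851 -0.1272  0.2212] yaw -109.91 down [-1.e-03 -3.e-04 -1.e+00] F [ 0.36 -0.41 -3.84] T [ 0.036  0.178 -0.038] op 0.0138 q [-0.7   0.29  1.02  2.01 -0.3   1.   -1.46]
[351 223]
```

View pics/c2.png

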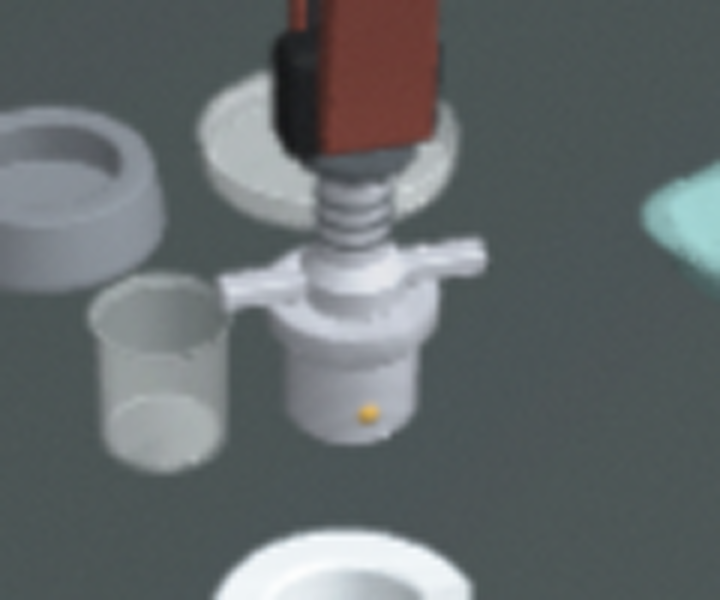

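View pics/top3.png

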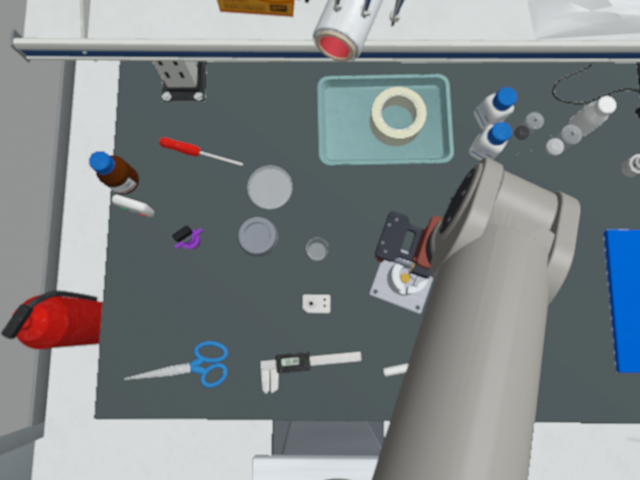

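Run:
```python
from ov import *
c=(.4851,-.1272); z=.2212-.0789
L=gauge(c,-19.9,z)+[(circ(c,.015,z),G),(circ(c,.019,z+.025),B)]+sleeve((.4845,-.1278),-20.2)
overlay("side","pics/side3.png",290,410,220,310,6,L,"pics/c3.png")
overlay("top","pics/top3.png",370,450,235,315,7,L,"pics/c4.png")
```

```text
(no output)
```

View pics/c3.png

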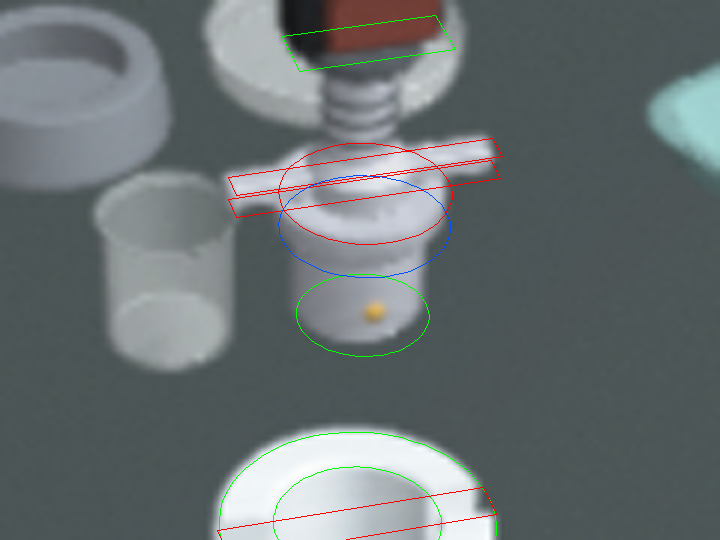

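View pics/c4.png

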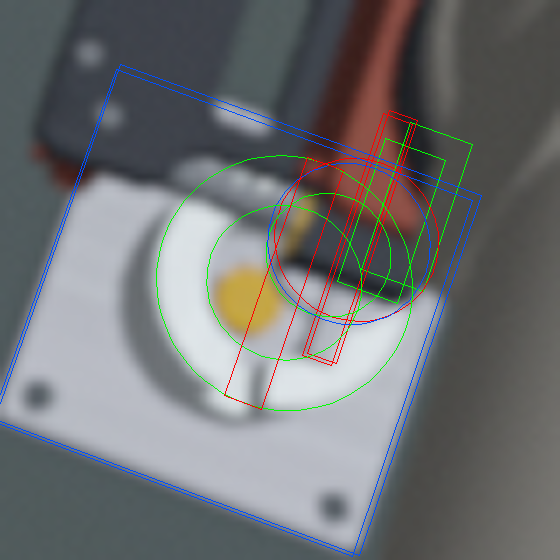

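Run:
```python
from ov import *
c=(.4851,-.1272); z=.2212-.0789
def L(c,z,y=-19.9): return gauge(c,y,z)+[(circ(c,.015,z+.001),G),(circ(c,.019,z+.026),B)]
overlay("side","pics/side3.png",322,377,235,285,14,L(c,z+.002),"pics/c5.png")
```

```text
(no output)
```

View pics/c5.png

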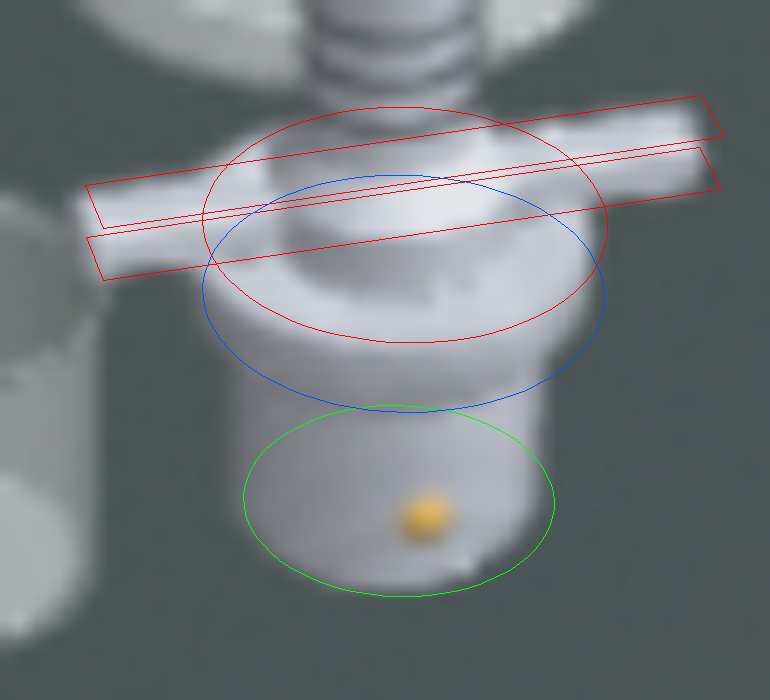

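Call:
servo_tool(rows=[{"offset": [0, -0.0016, -0.04], "rotation": [0, 0, -0.01], "jaw": 0}, {"offset": [0, -0.0016, -0.08], "rotation": [0, 0, -0.01], "jaw": 0}, {"offset": [0, -0.0016, -0.11], "rotation": [0, 0, -0.01], "jaw": 0}, {"offset": [0, -0.0016, -0.13], "rotation": [0, 0, -0.01], "jaw": 0}, {"offset": [0, -0.0016, -0.139], "rotation": [0, 0, -0.01], "jaw": 0}, {"offset": [0, -0.0016, -0.139], "rotation": [0, 0, -0.01], "jaw": 0}, {"offset": [0, -0.0016, -0.139], "rotation": [0, 0, -0.01], "jaw": 0}])

```text
time_s: 7.8
ee_pos: [0.4856, -0.1288, 0.1527]
ee_rot: [0.696, -0.125, -0.696, -0.125]
force: [0.2, -0.1, -3.1]
opening: 0.0139
```

Run:
```python
from ov import *
s=st()
for n in ('top','side'):
    p,d=r.snapshot(n); cv2.imwrite(f'pics/{n}4.png',p[:,:,::-1])
c=s["ee_pos"][:2]; z=s["ee_pos"][2]-.0769
crop("pics/side4.png",320,380,265,330,11,"pics/d1.png")
overlay("side","pics/side4.png",320,380,265,330,11,gauge(c,-20.2,z)+sleeve((.4845,-.1278),-20.2)[:3],"pics/d2.png")
crop("pics/top4.png",365,445,240,315,8,"pics/d3.png")
```

```text
t 7.8 pos [ 0.4856 -0.1288  0.1527] yaw -110.43 down [ 9.e-04 -2.e-04 -1.e+00] F [ 0.18 -0.09 -3.13] T [-0.004  0.093  0.014] op 0.0139 q [-0.6   0.4   0.92  2.07 -0.42  0.86 -1.36]
```

View pics/d1.png

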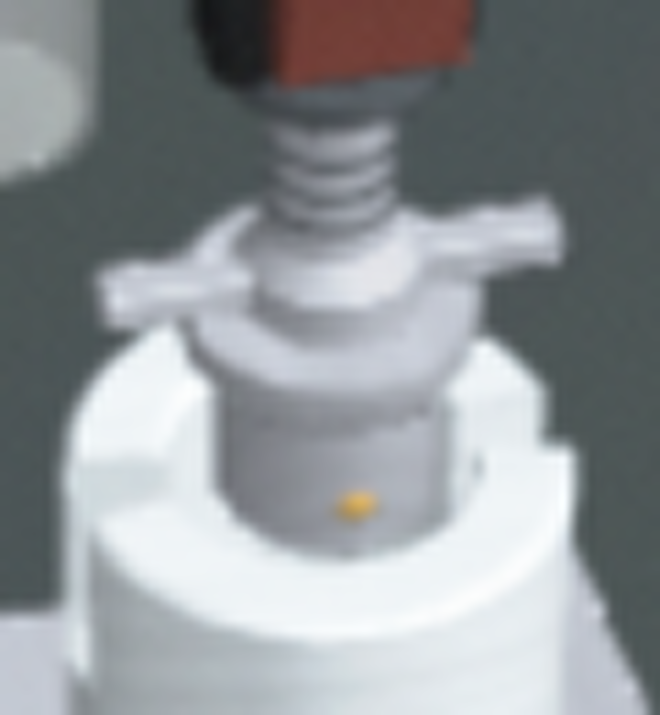

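View pics/d2.png

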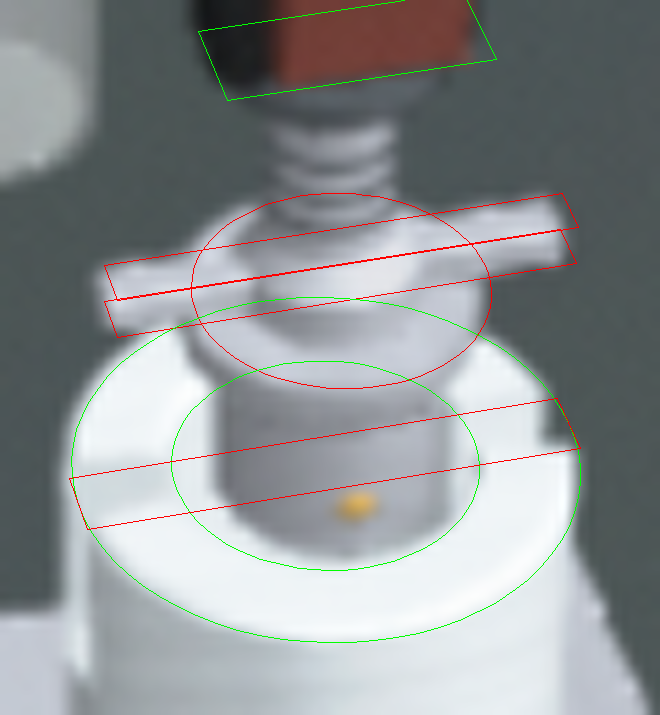

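View pics/d3.png

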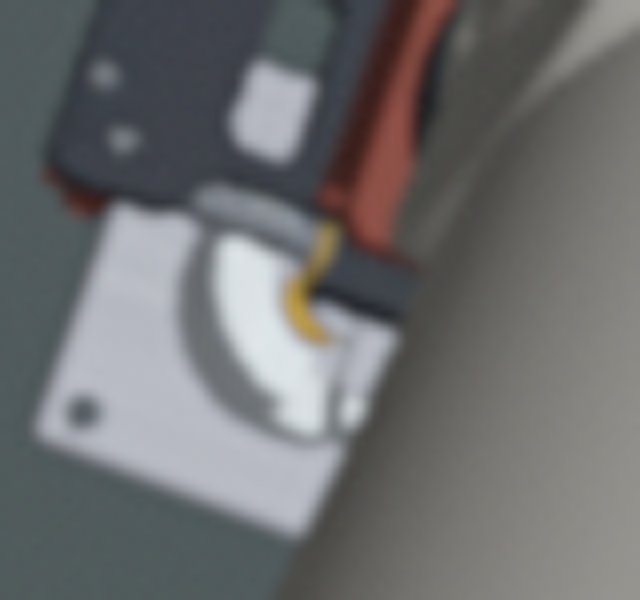

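Run:
```python
from ov import *
s=st()
c=s["ee_pos"][:2]; z=s["ee_pos"][2]-.0779
o=cam("side")[3]; print("side right",o[:,0],"up",o[:,1]); print("top right",cam("top")[3][:,0])
crop("pics/top4.png",385,425,265,305,16,"pics/d5.png")
overlay("top","pics/top4.png",385,425,265,305,16,gauge(c,-20.2,z)+sleeve((.4845,-.1278),-20.2)[:3],"pics/d4.png")
for P in ([*c,z+.038],[.4845,-.1278,.08],[*c,z+.005]): print(proj("side",P),proj("top",P))
```

```text
t 7.9 pos [ 0.4857 -0.1287  0.1528] yaw -110.42 down [ 0.0012 -0.     -1.    ] F [ 0.53  0.11 -2.86] T [0.005 0.107 0.031] op 0.0141 q [-0.6   0.4   0.92  2.07 -0.42  0.86 -1.36]
side right [ 0.84392139 -0.53606999 -0.02063145] up [0.31271251 0.46031874 0.8308535 ]
top right [ 0.00600176 -0.99997195 -0.00448077]
[[350.56395851 288.99256857]] [[414.04881269 272.34928263]]
[[349.08728191 306.60508945]] [[410.13145752 274.85810317]]
[[350.14267877 306.71952768]] [[410.61575623 274.21028883]]
```

View pics/d4.png

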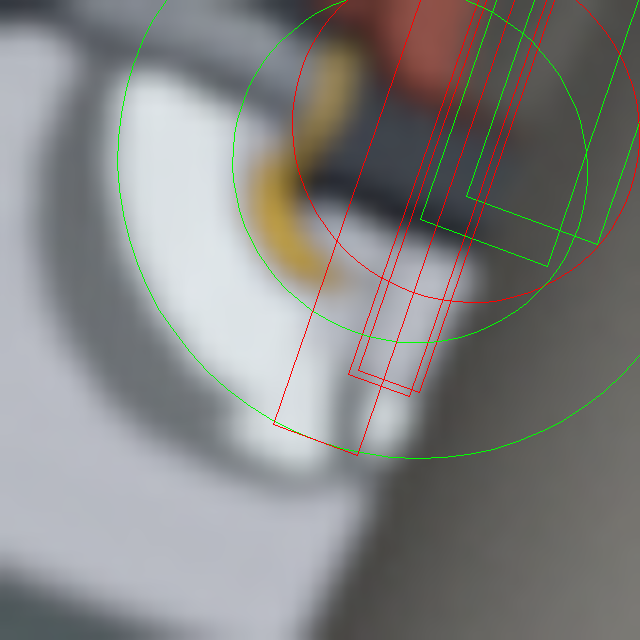

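View pics/d5.png

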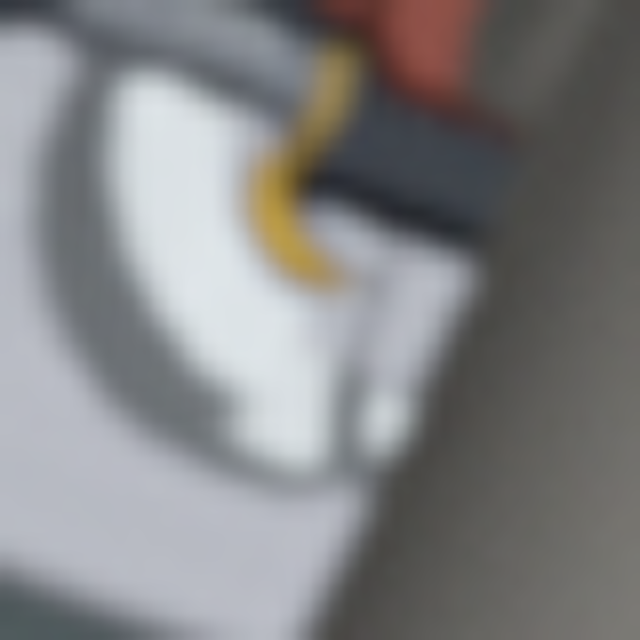

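Call:
servo_tool(rows=[{"offset": [-0.0018, 0.0014, 0], "rotation": [0, 0, 0.008], "jaw": 0}, {"offset": [-0.0018, 0.0014, -0.012], "rotation": [0, 0, 0.008], "jaw": 0}, {"offset": [-0.0018, 0.0014, -0.022], "rotation": [0, 0, 0.008], "jaw": 0}, {"offset": [-0.0018, 0.0014, -0.03], "rotation": [0, 0, 0.008], "jaw": 0}, {"offset": [-0.0018, 0.0014, -0.036], "rotation": [0, 0, 0.008], "jaw": 0}, {"offset": [-0.0018, 0.0014, -0.036], "rotation": [0, 0, 0.008], "jaw": 0}, {"offset": [-0.0018, 0.0014, -0.036], "rotation": [0, 0, 0.008], "jaw": 0}])

```text
time_s: 8.6
ee_pos: [0.4843, -0.128, 0.1341]
ee_rot: [-0.696, 0.124, 0.696, 0.124]
force: [0.5, -0.2, -2.6]
opening: 0.0137
```

Run:
```python
from ov import *
s=st()
p,d=r.snapshot('side'); cv2.imwrite(f'pics/side5.png',p[:,:,::-1])
c=s["ee_pos"][:2]; z=s["ee_pos"][2]-.0769
overlay("side","pics/side5.png",320,380,270,330,11,gauge(c,-20.2,z)[2:]+sleeve((.4845,-.1278),-20.2)[:3],"pics/e2.png")
crop("pics/side5.png",320,380,270,330,11,"pics/e1.png")
```

```text
t 8.6 pos [ 0.4843 -0.128   0.1341] yaw -110.2 down [-1.e-04 -2.e-04 -1.e+00] F [ 0.46 -0.2  -2.63] T [ 0.015  0.079 -0.041] op 0.0137 q [-0.57  0.43  0.89  2.09 -0.46  0.83 -1.33]
```

View pics/e1.png

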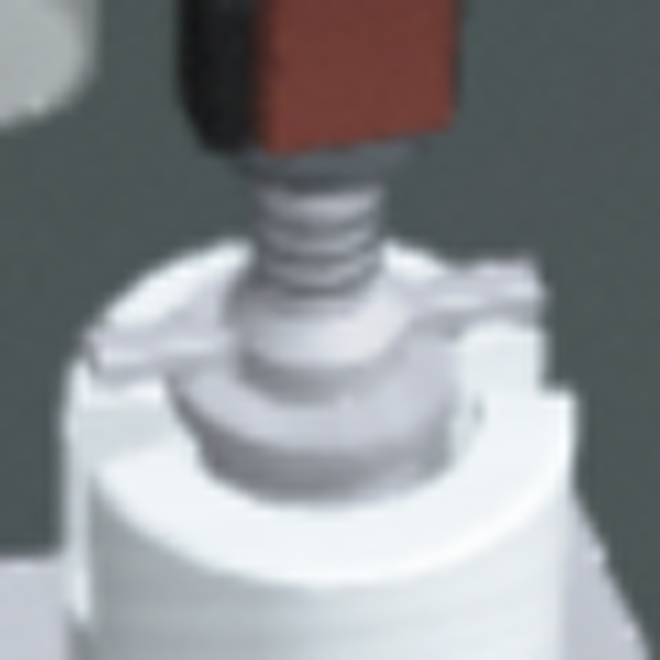

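View pics/e2.png

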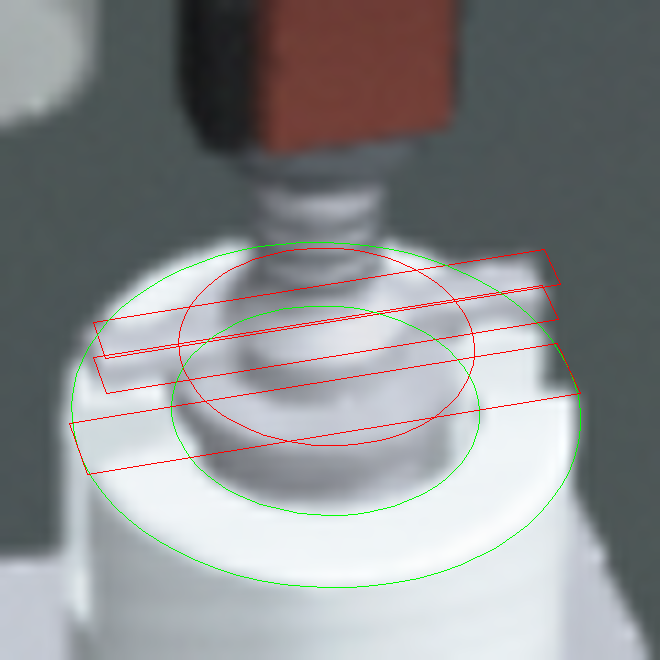

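Call:
servo_tool(rows=[{"offset": [0.001, -0.0004, 0], "rotation": [0, 0, 0], "jaw": 0}, {"offset": [0.001, -0.0004, -0.004], "rotation": [0, 0, 0], "jaw": 0}, {"offset": [0.001, -0.0004, -0.008], "rotation": [0, 0, 0], "jaw": 0}, {"offset": [0.001, -0.0004, -0.012], "rotation": [0, 0, 0], "jaw": 0}, {"offset": [0.001, -0.0004, -0.016], "rotation": [0, 0, 0], "jaw": 0}, {"offset": [0.001, -0.0004, -0.016], "rotation": [0, 0, 0], "jaw": 0}])

```text
time_s: 9.25
ee_pos: [0.4845, -0.128, 0.1258]
ee_rot: [-0.696, 0.124, 0.696, 0.124]
force: [-0.2, 0.6, -4.3]
opening: 0.0135
```

Run:
```python
from ov import *
s=st()
p,d=r.snapshot('side'); cv2.imwrite(f'pics/side6.png',p[:,:,::-1])
crop("pics/side6.png",320,380,270,330,11,"pics/f1.png")
```

```text
t 9.25 pos [ 0.4845 -0.128   0.1258] yaw -110.19 down [-6.e-04  0.e+00 -1.e+00] F [-0.2   0.58 -4.34] T [ 0.051  0.177 -0.007] op 0.0135 q [-0.56  0.44  0.88  2.1  -0.47  0.81 -1.31]
```

View pics/f1.png

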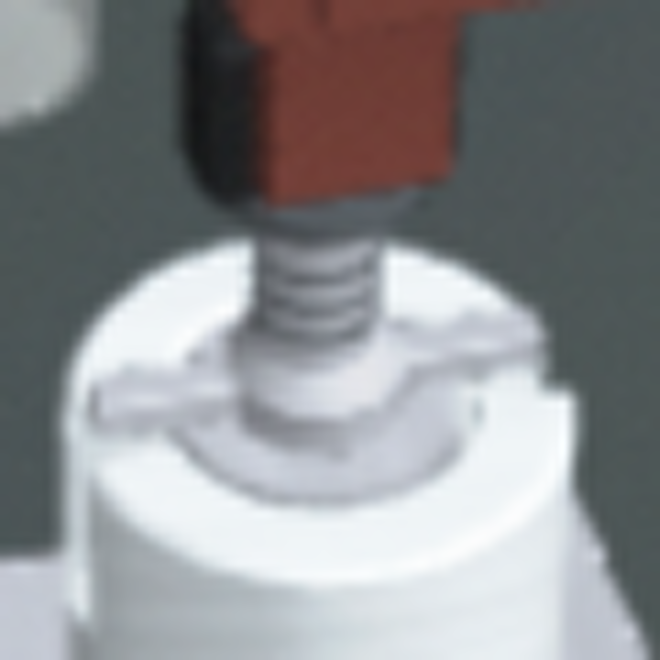

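Call:
servo_tool(rows=[{"offset": [0, 0, -0.004], "rotation": [0, 0, 0], "jaw": 0}, {"offset": [0, 0, -0.008], "rotation": [0, 0, 0], "jaw": 0}, {"offset": [0, 0, -0.012], "rotation": [0, 0, 0], "jaw": 0}, {"offset": [0, 0, -0.012], "rotation": [0, 0, 0], "jaw": 0}])

```text
time_s: 9.7
ee_pos: [0.4846, -0.128, 0.1199]
ee_rot: [-0.696, 0.124, 0.696, 0.124]
force: [0.3, 0.5, -3.3]
opening: 0.0133
```

```bash
python3 -c "
from h import *
st()"
```

```text
t 9.7 pos [ 0.4846 -0.128   0.1199] yaw -110.19 down [-5.e-04  0.e+00 -1.e+00] F [ 0.26  0.52 -3.28] T [ 0.041  0.094 -0.058] op 0.0133 q [-0.55  0.45  0.87  2.1  -0.48  0.8  -1.3 ]
```

Call:
servo_tool(rows=[{"offset": [0, 0, -0.003], "rotation": [0, 0, 0], "jaw": 0}, {"offset": [0, 0, -0.006], "rotation": [0, 0, 0], "jaw": 0}, {"offset": [0, 0, -0.008], "rotation": [0, 0, 0], "jaw": 0}, {"offset": [0, 0, -0.008], "rotation": [0, 0, 0], "jaw": 0}])

```text
time_s: 10.1
ee_pos: [0.4848, -0.128, 0.116]
ee_rot: [-0.696, 0.124, 0.696, 0.124]
force: [-0.7, -0.9, -3.1]
opening: 0.0135
```

Call:
servo_tool(rows=[{"offset": [0, 0, -0.0016], "rotation": [0, 0, 0], "jaw": 0}, {"offset": [0, 0, -0.0032], "rotation": [0, 0, 0], "jaw": 0}, {"offset": [0, 0, -0.0032], "rotation": [0, 0, 0], "jaw": 0}])

```text
time_s: 10.4
ee_pos: [0.4848, -0.1281, 0.1145]
ee_rot: [-0.696, 0.124, 0.696, 0.124]
force: [0.3, 0.1, -3.1]
opening: 0.014
```

Call:
servo_tool(rows=[{"offset": [0, 0, -0.0015], "rotation": [0, 0, 0], "jaw": 0}, {"offset": [0, 0, -0.003], "rotation": [0, 0, 0], "jaw": 0}, {"offset": [0, 0, -0.003], "rotation": [0, 0, 0], "jaw": 0}])

```text
time_s: 10.7
ee_pos: [0.4847, -0.1281, 0.113]
ee_rot: [-0.696, 0.124, 0.696, 0.124]
force: [0.2, -0.4, -3.0]
opening: 0.0138
```

Call:
servo_tool(rows=[{"offset": [0, 0, -0.0015], "rotation": [0, 0, 0], "jaw": 0}, {"offset": [0, 0, -0.003], "rotation": [0, 0, 0], "jaw": 0}, {"offset": [0, 0, -0.003], "rotation": [0, 0, 0], "jaw": 0}])

```text
time_s: 11.0
ee_pos: [0.4847, -0.1281, 0.1115]
ee_rot: [-0.696, 0.124, 0.696, 0.124]
force: [-0.3, -0.3, -2.9]
opening: 0.0138
```

Call:
servo_tool(rows=[{"offset": [0, 0, -0.0015], "rotation": [0, 0, 0], "jaw": 0}, {"offset": [0, 0, -0.003], "rotation": [0, 0, 0], "jaw": 0}, {"offset": [0, 0, -0.003], "rotation": [0, 0, 0], "jaw": 0}])

```text
time_s: 11.3
ee_pos: [0.4848, -0.1281, 0.11]
ee_rot: [-0.696, 0.124, 0.696, 0.124]
force: [0.3, -0.3, -3.5]
opening: 0.014
```

Call:
servo_tool(rows=[{"offset": [0, 0, -0.0015], "rotation": [0, 0, 0], "jaw": 0}, {"offset": [0, 0, -0.003], "rotation": [0, 0, 0], "jaw": 0}, {"offset": [0, 0, -0.003], "rotation": [0, 0, 0], "jaw": 0}])

```text
time_s: 11.6
ee_pos: [0.4848, -0.1281, 0.1087]
ee_rot: [-0.696, 0.124, 0.696, 0.124]
force: [-0.9, 1.0, -0.0]
opening: 0.014
```

Call:
servo_tool(rows=[{"offset": [0, 0, 0], "rotation": [0, 0, 0], "jaw": 0}, {"offset": [0, 0, 0], "rotation": [0, 0, 0], "jaw": 0}])

```text
time_s: 11.8
ee_pos: [0.4849, -0.1281, 0.1087]
ee_rot: [0.696, -0.124, -0.696, -0.124]
force: [-0.1, -0.0, 0.7]
opening: 0.0141
```

```bash
python3 -c "
from h import *
st()"
```

```text
t 11.8 pos [ 0.4849 -0.1281  0.1087] yaw -110.19 down [ 2.e-04  0.e+00 -1.e+00] F [-0.13 -0.    0.69] T [0.204 0.345 0.018] op 0.0141 q [-0.53  0.47  0.85  2.11 -0.5   0.78 -1.29]
```

Call:
servo_tool(rows=[{"offset": [0, 0, -0.0008], "rotation": [0, 0, 0], "jaw": 0}, {"offset": [0, 0, -0.0008], "rotation": [0, 0, 0], "jaw": 0}, {"offset": [0, 0, -0.0008], "rotation": [0, 0, 0], "jaw": 0}])

```text
time_s: 12.1
ee_pos: [0.4851, -0.1282, 0.1086]
ee_rot: [0.696, -0.124, -0.696, -0.124]
force: [-1.6, 0.9, 5.2]
opening: 0.0139
```

Run:
```python
from ov import *
s=st()
p,d=r.snapshot('side'); cv2.imwrite(f'pics/side7.png',p[:,:,::-1])
crop("pics/side7.png",320,380,270,330,11,"pics/f2.png")
```

```text
t 12.1 pos [ 0.4851 -0.1282  0.1086] yaw -110.19 down [ 5.e-04  3.e-04 -1.e+00] F [-1.63  0.9   5.22] T [ 0.294  0.633 -0.01 ] op 0.0139 q [-0.53  0.47  0.85  2.11 -0.5   0.78 -1.29]
```

View pics/f2.png

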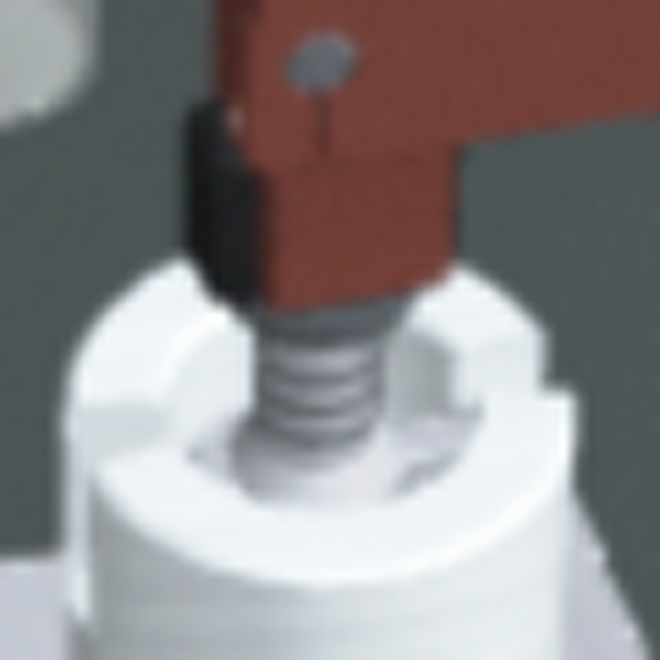

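Call:
servo_tool(rows=[{"offset": [0, 0, 0.0002], "rotation": [0, 0, 0.15], "jaw": 0}, {"offset": [0, 0, 0.0002], "rotation": [0, 0, 0.3], "jaw": 0}, {"offset": [0, 0, 0.0002], "rotation": [0, 0, 0.45], "jaw": 0}, {"offset": [0, 0, 0.0002], "rotation": [0, 0, 0.6], "jaw": 0}, {"offset": [0, 0, 0.0002], "rotation": [0, 0, 0.6], "jaw": 0}], squeeze=35)

```text
time_s: 12.65
ee_pos: [0.4851, -0.128, 0.1086]
ee_rot: [0.707, -0.013, -0.707, -0.014]
force: [-0.8, 1.0, 4.6]
opening: 0.0134
```

```bash
python3 -c "
from h import *
st()"
```

```text
t 12.65 pos [ 0.4851 -0.128   0.1086] yaw -92.15 down [ 7.e-04  7.e-04 -1.e+00] F [-0.79  0.99  4.6 ] T [ 0.387  0.457 -0.05 ] op 0.0134 q [-0.47  0.44  0.76  2.11 -0.44  0.76 -1.04]
```

Call:
servo_tool(rows=[{"offset": [0, 0, 0], "rotation": [0, 0, 0.15], "jaw": 0}, {"offset": [0, 0, 0], "rotation": [0, 0, 0.3], "jaw": 0}, {"offset": [0, 0, 0], "rotation": [0, 0, 0.45], "jaw": 0}, {"offset": [0, 0, 0], "rotation": [0, 0, 0.6], "jaw": 0}, {"offset": [0, 0, 0], "rotation": [0, 0, 0.75], "jaw": 0}, {"offset": [0, 0, 0], "rotation": [0, 0, 0.75], "jaw": 0}])

```text
time_s: 13.25
ee_pos: [0.4851, -0.1277, 0.1086]
ee_rot: [0.696, 0.125, -0.696, 0.124]
force: [-1.0, 2.7, 6.4]
opening: 0.0138
```

Run:
```python
from ov import *
s=st()
p,d=r.snapshot('side'); cv2.imwrite(f'pics/side8.png',p[:,:,::-1])
crop("pics/side8.png",320,380,270,330,11,"pics/f3.png")
```

```text
t 13.25 pos [ 0.4851 -0.1277  0.1086] yaw -69.74 down [ 7.e-04  9.e-04 -1.e+00] F [-0.97  2.7   6.4 ] T [0.701 0.458 0.014] op 0.0138 q [-0.39  0.41  0.66  2.1  -0.37  0.74 -0.72]
```

View pics/f3.png

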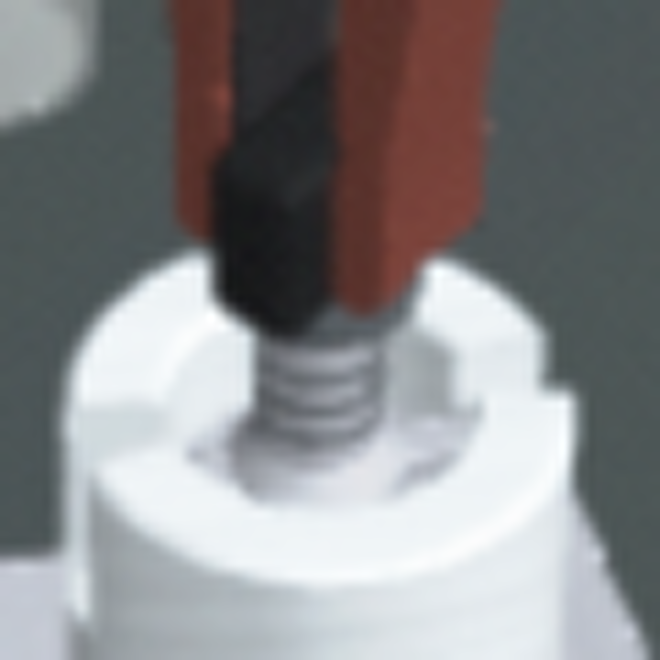

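Call:
servo_tool(rows=[{"offset": [0, 0.0004, 0.0002], "rotation": [0, 0, 0.15], "jaw": 0}, {"offset": [0, 0.0004, 0.0002], "rotation": [0, 0, 0.3], "jaw": 0}, {"offset": [0, 0.0004, 0.0002], "rotation": [0, 0, 0.45], "jaw": 0}, {"offset": [0, 0.0004, 0.0002], "rotation": [0, 0, 0.6], "jaw": 0}, {"offset": [0, 0.0004, 0.0002], "rotation": [0, 0, 0.7], "jaw": 0}, {"offset": [0, 0.0004, 0.0002], "rotation": [0, 0, 0.7], "jaw": 0}])

```text
time_s: 13.9
ee_pos: [0.4851, -0.1274, 0.1086]
ee_rot: [0.662, 0.249, -0.662, 0.248]
force: [-0.6, 3.0, 6.0]
opening: 0.0136
```

```bash
python3 -c "
from h import *
st()"
```

```text
t 13.9 pos [ 0.4851 -0.1274  0.1086] yaw -48.81 down [ 4.e-04  1.e-03 -1.e+00] F [-0.55  3.03  6.02] T [0.718 0.515 0.024] op 0.0136 q [-0.32  0.39  0.56  2.1  -0.31  0.73 -0.42]
```

Call:
servo_tool(rows=[{"offset": [0, 0.0008, 0.0008], "rotation": [0, 0, 0.07], "jaw": 0}, {"offset": [0, 0.0008, 0.0008], "rotation": [0, 0, 0.07], "jaw": 0}, {"offset": [0, 0.0008, 0.0008], "rotation": [0, 0, 0.07], "jaw": 0}])

```text
time_s: 14.2
ee_pos: [0.4849, -0.1272, 0.1087]
ee_rot: [0.657, 0.261, -0.657, 0.261]
force: [-0.7, 3.9, 0.4]
opening: 0.0139
```

```bash
python3 -c "
from h import *
st()"
```

```text
t 14.2 pos [ 0.4849 -0.1272  0.1087] yaw -46.66 down [ 1.e-04  2.e-04 -1.e+00] F [-0.67  3.89  0.44] T [ 0.751  0.034 -0.058] op 0.0139 q [-0.32  0.39  0.55  2.1  -0.3   0.73 -0.39]
```

Call:
servo_tool(rows=[{"offset": [0, 0.0012, 0], "rotation": [0, 0, 0], "jaw": 0}, {"offset": [0, 0.0012, 0], "rotation": [0, 0, 0], "jaw": 0}, {"offset": [0, 0.0012, 0], "rotation": [0, 0, 0], "jaw": 0}])

```text
time_s: 14.5
ee_pos: [0.4848, -0.127, 0.1087]
ee_rot: [0.657, 0.261, -0.657, 0.262]
force: [1.2, 1.1, -1.1]
opening: 0.0139
```

```bash
python3 -c "
from h import *
st()"
```

```text
t 14.5 pos [ 0.4848 -0.127   0.1087] yaw -46.61 down [ 1.e-04 -3.e-04 -1.e+00] F [ 1.24  1.12 -1.1 ] T [ 0.356 -0.155 -0.002] op 0.0139 q [-0.32  0.39  0.55  2.1  -0.3   0.73 -0.39]
```

Call:
servo_tool(rows=[{"offset": [0, 0.0004, 0], "rotation": [0, 0, 0], "jaw": 0}, {"offset": [0, 0.0004, 0], "rotation": [0, 0, 0], "jaw": 0}, {"offset": [0, 0.0003, 0], "rotation": [0, 0, -0.15], "jaw": 0}, {"offset": [0, 0.0001, 0], "rotation": [0, 0, -0.3], "jaw": 0}, {"offset": [0, -0.0001, 0], "rotation": [0, 0, -0.45], "jaw": 0}, {"offset": [0, -0.0003, 0], "rotation": [0, 0, -0.6], "jaw": 0}, {"offset": [0, -0.0005, 0], "rotation": [0, 0, -0.75], "jaw": 0}, {"offset": [0, -0.0005, 0], "rotation": [0, 0, -0.75], "jaw": 0}], squeeze=40)

```text
time_s: 15.3
ee_pos: [0.4849, -0.1272, 0.1087]
ee_rot: [-0.695, -0.128, 0.695, -0.128]
force: [1.2, 0.0, -2.5]
opening: 0.0137
```

```bash
python3 -c "
from h import *
st()"
```

```text
t 15.3 pos [ 0.4849 -0.1272  0.1087] yaw -69.11 down [-0.e+00 -4.e-04 -1.e+00] F [ 1.23  0.01 -2.55] T [ 0.169 -0.246  0.037] op 0.0137 q [-0.39  0.41  0.65  2.1  -0.36  0.74 -0.71]
```

Call:
servo_tool(rows=[{"offset": [0, -0.0002, 0], "rotation": [0, 0, -0.15], "jaw": 0}, {"offset": [0, -0.0004, 0], "rotation": [0, 0, -0.3], "jaw": 0}, {"offset": [0, -0.0005, 0], "rotation": [0, 0, -0.45], "jaw": 0}, {"offset": [0, -0.0006, 0], "rotation": [0, 0, -0.6], "jaw": 0}, {"offset": [0, -0.0007, 0], "rotation": [0, 0, -0.75], "jaw": 0}, {"offset": [0, -0.0007, 0], "rotation": [0, 0, -0.75], "jaw": 0}])

```text
time_s: 15.9
ee_pos: [0.4849, -0.1275, 0.1087]
ee_rot: [-0.707, 0.009, 0.707, 0.009]
force: [1.8, 0.8, -2.2]
opening: 0.0138
```

```bash
python3 -c "
from h import *
st()"
```

```text
t 15.9 pos [ 0.4849 -0.1275  0.1087] yaw -91.51 down [-1.e-04 -4.e-04 -1.e+00] F [ 1.79  0.75 -2.23] T [ 0.199 -0.197  0.006] op 0.0138 q [-0.47  0.44  0.76  2.11 -0.44  0.76 -1.03]
```

Remaining about 19° to the start yaw; go 20.5° and a touch more, watching torque.

Call:
servo_tool(rows=[{"offset": [0, -0.0001, 0], "rotation": [0, 0, -0.15], "jaw": 0}, {"offset": [0, -0.0003, 0], "rotation": [0, 0, -0.3], "jaw": 0}, {"offset": [0, -0.0004, 0], "rotation": [0, 0, -0.45], "jaw": 0}, {"offset": [0, -0.0005, 0], "rotation": [0, 0, -0.6], "jaw": 0}, {"offset": [0, -0.0005, 0], "rotation": [0, 0, -0.68], "jaw": 0}, {"offset": [0, -0.0005, 0], "rotation": [0, 0, -0.68], "jaw": 0}])

```text
time_s: 16.5
ee_pos: [0.4848, -0.1278, 0.1087]
ee_rot: [-0.694, 0.134, 0.694, 0.134]
force: [1.0, 0.1, -3.5]
opening: 0.0136
```

```bash
python3 -c "
from h import *
st()"
```

```text
t 16.5 pos [ 0.4848 -0.1278  0.1087] yaw -111.82 down [-2.e-04 -3.e-04 -1.e+00] F [ 1.03  0.1  -3.49] T [ 0.172 -0.194  0.036] op 0.0136 q [-0.54  0.47  0.85  2.11 -0.51  0.78 -1.31]
```

Call:
servo_tool(rows=[{"offset": [0, 0, 0], "rotation": [0, 0, -0.05], "jaw": 0}, {"offset": [0, 0, 0], "rotation": [0, 0, -0.1], "jaw": 0}, {"offset": [0, 0, 0], "rotation": [0, 0, -0.1], "jaw": 0}, {"offset": [0, 0, 0], "rotation": [0, 0, -0.1], "jaw": 0}])

```text
time_s: 16.9
ee_pos: [0.4848, -0.1277, 0.1087]
ee_rot: [-0.69, 0.153, 0.69, 0.152]
force: [1.5, -0.1, -3.1]
opening: 0.0139
```

Run:
```python
from ov import *
s=st()
for n in ('top','side'):
    p,d=r.snapshot(n); cv2.imwrite(f'pics/{n}9.png',p[:,:,::-1])
crop("pics/side9.png",320,380,270,330,11,"pics/f4.png")
```

```text
t 16.9 pos [ 0.4848 -0.1277  0.1087] yaw -114.91 down [-1.e-04 -2.e-04 -1.e+00] F [ 1.48 -0.12 -3.09] T [ 0.037 -0.239  0.49 ] op 0.0139 q [-0.54  0.48  0.87  2.11 -0.52  0.78 -1.36]
```

View pics/f4.png

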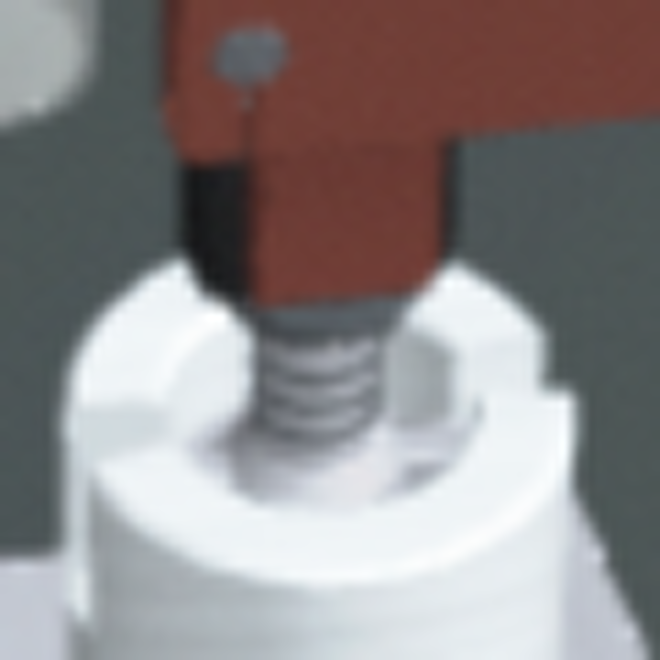

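Call:
servo_tool(rows=[{"offset": [0, 0, 0], "rotation": [0, 0, 0.04], "jaw": 0}, {"offset": [0, 0, 0], "rotation": [0, 0, 0.08], "jaw": 0}, {"offset": [0, 0, 0], "rotation": [0, 0, 0.08], "jaw": 0}, {"offset": [0, 0, 0.004], "rotation": [0, 0, 0.08], "jaw": 0}, {"offset": [0, 0, 0.008], "rotation": [0, 0, 0.08], "jaw": 0}, {"offset": [0, 0, 0.012], "rotation": [0, 0, 0.08], "jaw": 0}, {"offset": [0, 0, 0.012], "rotation": [0, 0, 0.08], "jaw": 0}])

```text
time_s: 17.7
ee_pos: [0.4845, -0.1276, 0.115]
ee_rot: [-0.693, 0.138, 0.694, 0.139]
force: [0.2, 0.8, -2.3]
opening: 0.0138
```

```bash
python3 -c "
from h import *
st()"
```

```text
t 17.7 pos [ 0.4845 -0.1276  0.115 ] yaw -112.59 down [-5.e-04  4.e-04 -1.e+00] F [ 0.16  0.81 -2.3 ] T [0.225 0.265 0.054] op 0.0138 q [-0.55  0.46  0.87  2.11 -0.5   0.79 -1.33]
```

Moving freely. Continue straight up.

Call:
servo_tool(rows=[{"offset": [0, 0, 0.006], "rotation": [0, 0, 0], "jaw": 0}, {"offset": [0, 0, 0.014], "rotation": [0, 0, 0], "jaw": 0}, {"offset": [0, 0, 0.022], "rotation": [0, 0, 0], "jaw": 0}, {"offset": [0, 0, 0.03], "rotation": [0, 0, 0], "jaw": 0}, {"offset": [0, 0, 0.038], "rotation": [0, 0, 0], "jaw": 0}, {"offset": [0, 0, 0.046], "rotation": [0, 0, 0], "jaw": 0}, {"offset": [0, 0, 0.054], "rotation": [0, 0, 0], "jaw": 0}, {"offset": [0, 0, 0.062], "rotation": [0, 0, 0], "jaw": 0}, {"offset": [0, 0, 0.07], "rotation": [0, 0, 0], "jaw": 0}, {"offset": [0, 0, 0.085], "rotation": [0, 0, 0], "jaw": 0}, {"offset": [0, 0, 0.1], "rotation": [0, 0, 0], "jaw": 0}, {"offset": [0, 0, 0.13], "rotation": [0, 0, 0], "jaw": 0}, {"offset": [0, 0, 0.17], "rotation": [0, 0, 0], "jaw": 0}, {"offset": [0, 0, 0.21], "rotation": [0, 0, 0], "jaw": 0}, {"offset": [0, 0, 0.21], "rotation": [0, 0, 0], "jaw": 0}])

```text
time_s: 19.2
ee_pos: [0.4866, -0.1285, 0.2226]
ee_rot: [0.695, -0.138, -0.692, -0.139]
force: [-0.1, 0.5, -3.4]
opening: 0.0137
```

Run:
```python
from ov import *
s=st()
p,d=r.snapshot('side'); cv2.imwrite(f'pics/side10.png',p[:,:,::-1])
q=proj('side',s['ee_pos'])[0].round().astype(int); u=q[0]-30;v=q[1]-10
c=s["ee_pos"][:2]; z=s["ee_pos"][2]-.0769
t=[(np.array([[*(c+np.array([np.cos(np.radians(s_)),np.sin(np.radians(s_))])*d),z+.01] for d in(-.0202,.0202)]),B) for s_ in(67.5,)]
crop("pics/side10.png",u,u+60,v,v+60,11,"pics/h1.png")
```

```text
t 19.2 pos [ 0.4866 -0.1285  0.2226] yaw -112.6 down [ 5.3e-03  2.0e-04 -1.0e+00] F [-0.12  0.49 -3.36] T [ 0.007  0.098 -0.003] op 0.0137 q [-0.71  0.29  1.03  2.01 -0.3   1.   -1.5 ]
```

View pics/h1.png

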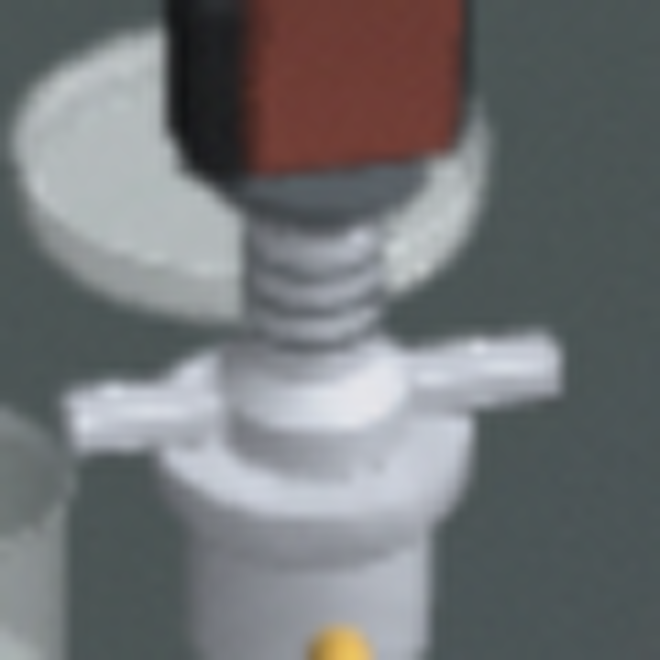

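Call:
servo_tool(rows=[{"offset": [0.02, 0.07, 0], "rotation": [0, 0, 0.15], "jaw": 0}, {"offset": [0.04, 0.14, 0], "rotation": [0, 0, 0.3], "jaw": 0}, {"offset": [0.06, 0.21, 0], "rotation": [0, 0, 0.45], "jaw": 0}, {"offset": [0.08, 0.28, 0], "rotation": [0, 0, 0.6], "jaw": 0}, {"offset": [0.1, 0.35, 0], "rotation": [0, 0, 0.75], "jaw": 0}, {"offset": [0.12, 0.42, 0], "rotation": [0, 0, 0.9], "jaw": 0}, {"offset": [0.14, 0.49, 0], "rotation": [0, 0, 1], "jaw": 0}, {"offset": [0.155, 0.54, 0], "rotation": [0, 0, 1], "jaw": 0}, {"offset": [0.163, 0.573, 0], "rotation": [0, 0, 1], "jaw": 0}, {"offset": [0.163, 0.573, 0], "rotation": [0, 0, 1], "jaw": 0}, {"offset": [0.163, 0.573, 0], "rotation": [0, 0, 1], "jaw": 0}, {"offset": [0.163, 0.573, 0], "rotation": [0, 0, 1], "jaw": 0}])

```text
time_s: 20.45
ee_pos: [0.566, 0.1565, 0.2197]
ee_rot: [-0.706, -0.044, 0.706, -0.045]
force: [0.1, 0.4, -3.0]
opening: 0.0136
```

Run:
```python
from ov import *
s=st()
print((np.array([.567,.158])-s["ee_pos"][:2])/.5)
p,d=r.snapshot('side'); cv2.imwrite(f'pics/side11.png',p[:,:,::-1])
c=s["ee_pos"][:2]; z=s["ee_pos"][2]-.0769
overlay("side","pics/side11.png",260,340,140,260,5,gauge(c,8,z,(.5665,.1578))+[(circ(c,.015,z),G)],"pics/i1.png")
```

```text
t 20.45 pos [0.566  0.1565 0.2197] yaw -82.75 down [-5.e-04 -8.e-04 -1.e+00] F [ 0.14  0.39 -3.02] T [-0.027  0.131  0.012] op 0.0136 q [-0.97  0.42  0.8   1.81 -0.34  1.05 -1.49]
[0.00209254 0.00307403]
```

View pics/i1.png

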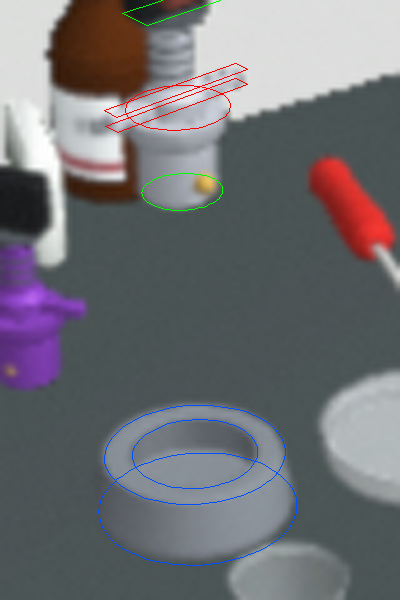

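Call:
servo_tool(rows=[{"offset": [0.002, 0.003, -0.05], "rotation": [0, 0, 0], "jaw": 0}, {"offset": [0.002, 0.003, -0.1], "rotation": [0, 0, 0], "jaw": 0}, {"offset": [0.002, 0.003, -0.14], "rotation": [0, 0, 0], "jaw": 0}, {"offset": [0.002, 0.003, -0.16], "rotation": [0, 0, 0], "jaw": 0}, {"offset": [0.002, 0.003, -0.17], "rotation": [0, 0, 0], "jaw": 0}, {"offset": [0.002, 0.003, -0.17], "rotation": [0, 0, 0], "jaw": 0}])

```text
time_s: 21.1
ee_pos: [0.5674, 0.1597, 0.1349]
ee_rot: [-0.706, -0.045, 0.706, -0.045]
force: [-0.3, 0.0, -3.2]
opening: 0.0136
```

Run:
```python
from ov import *
s=st()
p,d=r.snapshot('side'); cv2.imwrite(f'pics/side12.png',p[:,:,::-1])
crop("pics/side12.png",265,335,180,255,9,"pics/j1.png")
```

```text
t 21.1 pos [0.5674 0.1597 0.1349] yaw -82.63 down [-0.e+00 -2.e-04 -1.e+00] F [-0.26  0.01 -3.21] T [0.026 0.126 0.009] op 0.0136 q [-0.91  0.53  0.72  1.88 -0.44  0.9  -1.42]
```

View pics/j1.png

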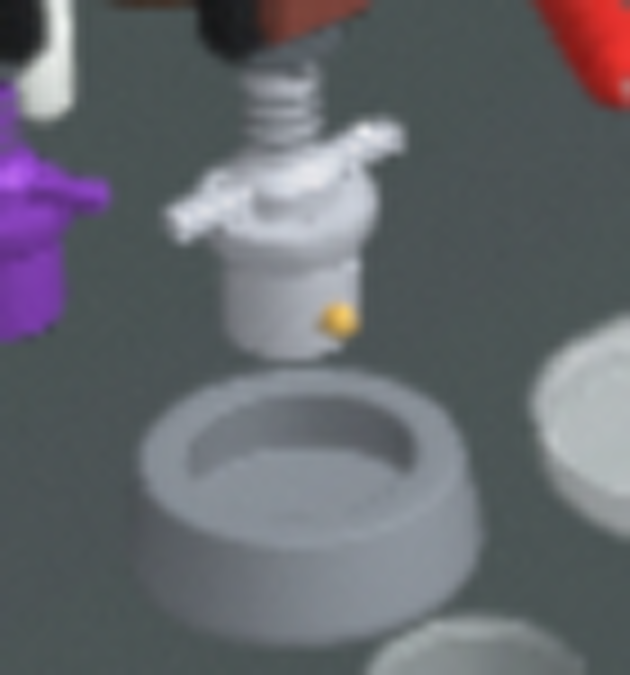

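Call:
servo_tool(rows=[{"offset": [0, -0.0034, 0], "rotation": [0, 0, 0], "jaw": 0}, {"offset": [0, -0.0034, -0.02], "rotation": [0, 0, 0], "jaw": 0}, {"offset": [0, -0.0034, -0.04], "rotation": [0, 0, 0], "jaw": 0}, {"offset": [0, -0.0034, -0.06], "rotation": [0, 0, 0], "jaw": 0}, {"offset": [0, -0.0034, -0.075], "rotation": [0, 0, 0], "jaw": 0}, {"offset": [0, -0.0034, -0.084], "rotation": [0, 0, 0], "jaw": 0}, {"offset": [0, -0.0034, -0.084], "rotation": [0, 0, 0], "jaw": 0}])

```text
time_s: 21.85
ee_pos: [0.5668, 0.1584, 0.0918]
ee_rot: [-0.705, -0.045, 0.706, -0.046]
force: [-1.0, -0.2, -3.5]
opening: 0.0138
```

```bash
python3 -c "
from h import *
st()"
```

```text
t 21.85 pos [0.5668 0.1584 0.0918] yaw -82.59 down [-1.3e-03 -7.0e-04 -1.0e+00] F [-1.04 -0.24 -3.5 ] T [-0.04   0.152  0.021] op 0.0138 q [-0.88  0.58  0.68  1.91 -0.49  0.82 -1.38]
```

Call:
servo_tool(rows=[{"offset": [0, 0, -0.002], "rotation": [0, 0, 0], "jaw": 0}, {"offset": [0, 0, -0.004], "rotation": [0, 0, 0], "jaw": 0}, {"offset": [0, 0, -0.006], "rotation": [0, 0, 0], "jaw": 0}, {"offset": [0, 0, -0.006], "rotation": [0, 0, 0], "jaw": 0}])

```text
time_s: 22.25
ee_pos: [0.5673, 0.1586, 0.0898]
ee_rot: [0.706, 0.046, -0.706, 0.046]
force: [-0.6, 0.0, -3.0]
opening: 0.0135
```

Call:
servo_tool(rows=[{"offset": [0, 0, -0.0015], "rotation": [0, 0, 0], "jaw": 0}, {"offset": [0, 0, -0.0025], "rotation": [0, 0, 0], "jaw": 0}, {"offset": [0, 0, -0.0025], "rotation": [0, 0, 0], "jaw": 0}])

```text
time_s: 22.55
ee_pos: [0.5672, 0.1585, 0.0885]
ee_rot: [-0.706, -0.046, 0.706, -0.046]
force: [0.1, 0.6, -3.0]
opening: 0.0136
```

Call:
servo_tool(rows=[{"offset": [0, 0, -0.0012], "rotation": [0, 0, 0], "jaw": 0}, {"offset": [0, 0, -0.0024], "rotation": [0, 0, 0], "jaw": 0}, {"offset": [0, 0, -0.0024], "rotation": [0, 0, 0], "jaw": 0}])

```text
time_s: 22.85
ee_pos: [0.5672, 0.1586, 0.0872]
ee_rot: [-0.706, -0.046, 0.706, -0.046]
force: [-0.1, -0.3, -3.3]
opening: 0.0139
```

Call:
servo_tool(rows=[{"offset": [0, 0, -0.001], "rotation": [0, 0, 0], "jaw": 0}, {"offset": [0, 0, -0.001], "rotation": [0, 0, 0], "jaw": 0}, {"offset": [0, 0, -0.001], "rotation": [0, 0, 0], "jaw": 0}])

```text
time_s: 23.15
ee_pos: [0.5673, 0.1586, 0.0869]
ee_rot: [0.706, 0.046, -0.706, 0.046]
force: [-1.1, 0.4, -1.8]
opening: 0.0136
```

Call:
servo_tool(rows=[{"offset": [0, 0, -0.0006], "rotation": [0, 0, 0], "jaw": 0}, {"offset": [0, 0, -0.0006], "rotation": [0, 0, 0], "jaw": 0}, {"offset": [0, 0, -0.0006], "rotation": [0, 0, 0], "jaw": 0}])

```text
time_s: 23.45
ee_pos: [0.5675, 0.1586, 0.0868]
ee_rot: [0.706, 0.046, -0.706, 0.046]
force: [-1.6, 0.3, 4.0]
opening: 0.0136
```

Run:
```python
from ov import *
s=st()
p,d=r.snapshot('side'); cv2.imwrite(f'pics/side13.png',p[:,:,::-1])
crop("pics/side13.png",265,335,170,245,9,"pics/k1.png")
```

```text
t 23.45 pos [0.5675 0.1586 0.0868] yaw -82.59 down [ 3.e-04  3.e-04 -1.e+00] F [-1.58  0.31  3.97] T [-0.026  0.492  0.025] op 0.0136 q [-0.87  0.59  0.67  1.91 -0.5   0.81 -1.37]
```

View pics/k1.png

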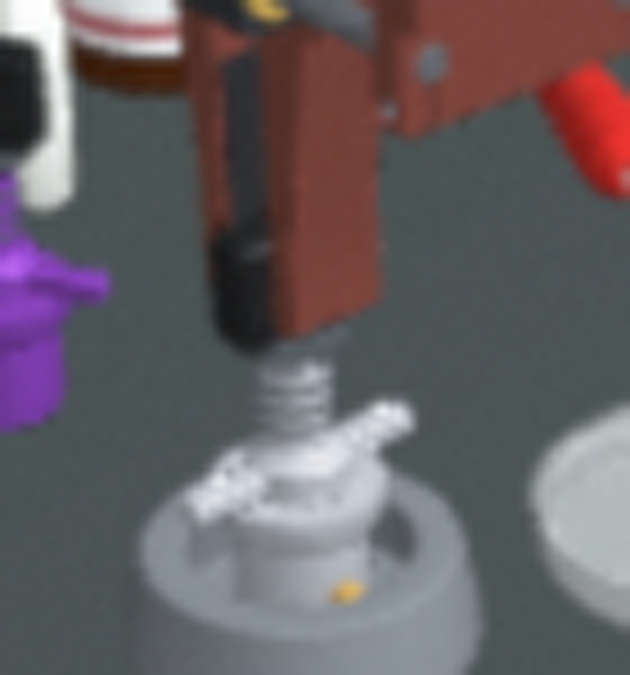

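Call:
servo_tool(rows=[{"offset": [0, 0, 0.0005], "rotation": [0, 0, 0], "jaw": 0}, {"offset": [0, 0, 0.0005], "rotation": [0, 0, 0], "jaw": 0.16}, {"offset": [0, 0, 0.0005], "rotation": [0, 0, 0], "jaw": 0.2}, {"offset": [0, 0, 0.0005], "rotation": [0, 0, 0], "jaw": 0.25}, {"offset": [0, 0, 0.0005], "rotation": [0, 0, 0], "jaw": 0.32}, {"offset": [0, 0, 0.0005], "rotation": [0, 0, 0], "jaw": 0.4}, {"offset": [0, 0, 0.0005], "rotation": [0, 0, 0], "jaw": 0.5}, {"offset": [0, 0, 0.0005], "rotation": [0, 0, 0], "jaw": 0.5}])

```text
time_s: 24.3
ee_pos: [0.5673, 0.1586, 0.0868]
ee_rot: [0.706, 0.046, -0.706, 0.046]
force: [-0.3, 0.9, 0.1]
opening: 0.0434
```

```bash
python3 -c "
from h import *
st()"
```

```text
t 24.3 pos [0.5673 0.1586 0.0868] yaw -82.59 down [ 1.e-04  0.e+00 -1.e+00] F [-0.31  0.88  0.14] T [-0.004  0.195  0.029] op 0.0434 q [-0.87  0.59  0.67  1.91 -0.5   0.81 -1.37]
```

Call:
servo_tool(rows=[{"offset": [0, 0, 0.02], "rotation": [0, 0, 0], "jaw": 0.5}, {"offset": [0, 0, 0.05], "rotation": [0, 0, 0], "jaw": 0.5}, {"offset": [0, 0, 0.09], "rotation": [0, 0, 0], "jaw": 0.5}, {"offset": [0, 0, 0.14], "rotation": [0, 0, 0], "jaw": 0.5}, {"offset": [0, 0, 0.2], "rotation": [0, 0, 0], "jaw": 0.5}, {"offset": [-0.05, 0, 0.26], "rotation": [0, 0, 0], "jaw": 0.5}, {"offset": [-0.12, -0.05, 0.3], "rotation": [0, 0, 0], "jaw": 0.5}, {"offset": [-0.18, -0.1, 0.3], "rotation": [0, 0, 0], "jaw": 0.5}, {"offset": [-0.18, -0.18, 0.3], "rotation": [0, 0, 0], "jaw": 0.5}, {"offset": [-0.18, -0.26, 0.3], "rotation": [0, 0, 0], "jaw": 0.5}, {"offset": [-0.18, -0.34, 0.3], "rotation": [0, 0, 0], "jaw": 0.5}, {"offset": [-0.18, -0.42, 0.3], "rotation": [0, 0, 0], "jaw": 0.5}, {"offset": [-0.18, -0.42, 0.3], "rotation": [0, 0, 0], "jaw": 0.5}, {"offset": [-0.18, -0.42, 0.3], "rotation": [0, 0, 0], "jaw": 0.5}])

```text
time_s: 25.7
ee_pos: [0.4774, -0.0524, 0.2376]
ee_rot: [0.706, 0.045, -0.705, 0.044]
force: [0.5, 0.1, -0.7]
opening: 0.0439
```

Run:
```python
from ov import *
s=st()
for n in ('top','side'):
    p,d=r.snapshot(n); cv2.imwrite(f'pics/{n}14.png',p[:,:,::-1])
crop("pics/side14.png",265,335,170,245,8,"pics/l1.png"); crop("pics/top14.png",220,300,200,270,8,"pics/l2.png")
a=cv2.imread("pics/l1.png");b=cv2.imread("pics/l2.png")[:600,:]
print(a.shape,b.shape); im=np.hstack([cv2.resize(a,(390,418)),cv2.resize(b,(400,418))]); cv2.imwrite("pics/l3.png",im)
```

```text
t 25.7 pos [ 0.4774 -0.0524  0.2376] yaw -82.76 down [ 0.0012  0.001  -1.    ] F [ 0.49  0.12 -0.71] T [0.008 0.12  0.02 ] op 0.0439 q [-0.86  0.18  0.97  2.03 -0.18  1.01 -1.25]
(600, 560, 3) (560, 640, 3)
```

View pics/l3.png

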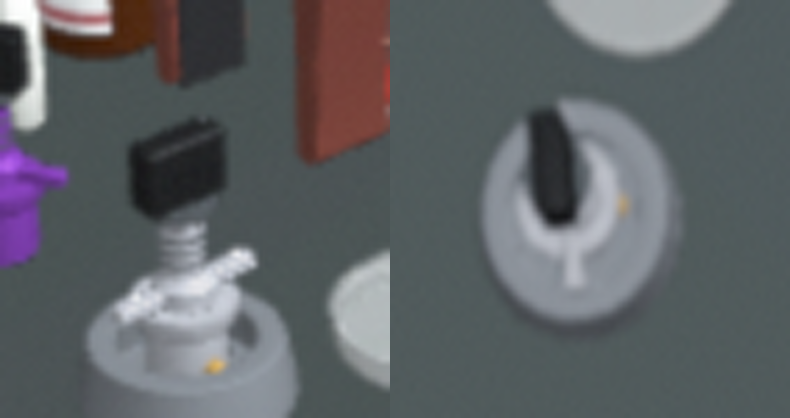

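View pics/top14.png

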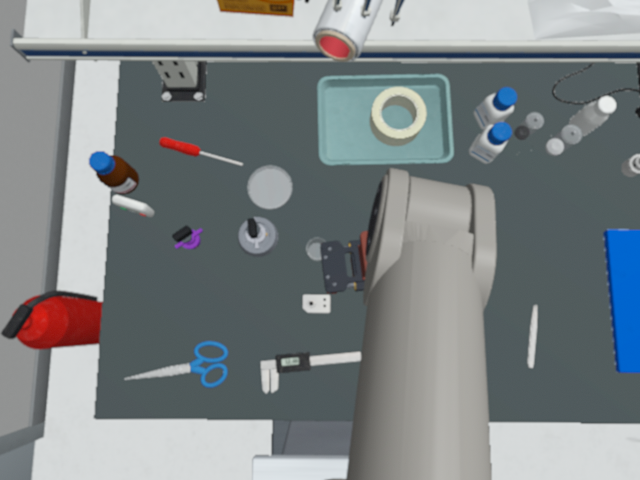

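Run:
```python
from ov import *
crop("pics/top14.png",240,280,215,255,14,"pics/n1.png")
overlay("top","pics/top14.png",240,280,215,255,14,gauge((.567,.1588),7.4,.008,(.5665,.1578))+[(circ((.567,.1588),.0202,.018),G)],"pics/n2.png")
```

```text
(no output)
```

View pics/n2.png

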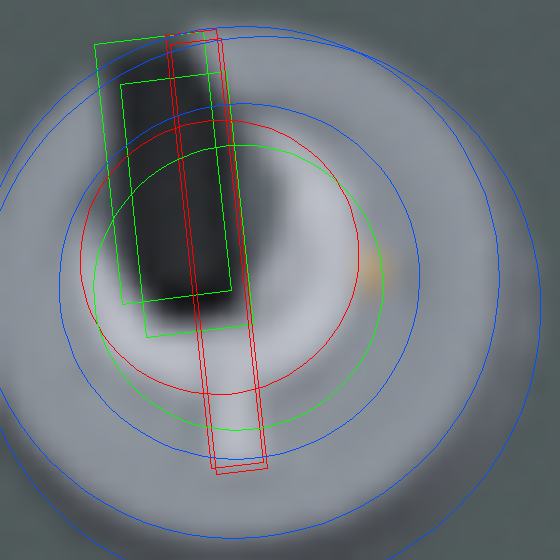

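```bash
python3 -c "
from h import *
st(); print(r.close_job())"
```

```text
t 25.8 pos [ 0.4775 -0.0504  0.2372] yaw -82.52 down [ 4.e-04  8.e-04 -1.e+00] F [ 1.26 -0.43  0.07] T [0.059 0.143 0.012] op 0.0437 q [-0.87  0.18  0.97  2.03 -0.18  1.01 -1.25]
the job is handed in; nothing more can be done
None
```

The gauge went through the whole job and stands upright in its stand again, knob turned back to its stop. I handed the job in at 25.8 s; it reports no verdict.

- **Lowering:** The gauge entered the bushing with both lugs in the slots and no resistance. It touched the stop screw at a nose height of about 30 mm, and the contact force stayed around 8 N.
- **Turning the knob:** I turned it about 63° counter-clockwise. At most about 4 N of side force built up, and I relieved it by shifting the tool. I then turned it back until the torque rose to about 0.5 N m, which I took as the end stop. That is above the 0.15 N m turning torque you gave.
- **Returning:** It drew straight out freely and was set down with about 7 N of contact force.

In the last pictures the gauge is upright and seated in the stand, with the knob bar in line with the lugs. The visible plunger tip is about 20 mm from the axis, which matches the bore, though one image pixel is nearly 2 mm there. The milled part, beaker and petri dish look unmoved, and the gripper is clear.

The two cameras disagreed by about 1–2 mm on the gauge's height, so I judged the fit in the bushing from relative positions and from the measured force.

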